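Pack the chocolates and put the scrapers away

ROBOT

A 6-joint arm with a two-finger parallel gripper is mounted at the origin on the work surface. World frame = base frame: x ahead of the robot, y to its left, z up, the work surface at z = 0. Lengths are in m, angles in rad, forces in N, time in s.
With the tool pointing down it reaches from about 0.35 to 0.975 m from the base axis. Payload 4.9 kg.
Tool frame: the origin (TCP) lies midway between the tips of the shut fingers; the grasp point (between the pads) lies 19 mm behind it; x points along the fingers, z is the direction in which the jaws open and shut, and the axes are right-handed (so a half turn about x gives the same grasp; the last joint's range is limited). The gripper opens to 85 mm and grips with 20 to 120 N. Pads are 22 mm wide; open, the fingers measure 114 mm over their backs; the gripper's body (76 mm by 85 mm) begins 54 mm behind the grasp point. The pads swing forward as they close: fully open they stand 13 mm farther back than shut.
Start: joints at [-1.305, 0.053, 1.613, -0, 1.476, -0.119], TCP at [0.235, -0.579, 0.231] pointing down, gripper open.
Joint ranges: [-3.01, 3.01], [-1.01, 2.22], [0.06, 2.58], [-1.02, 4.17], [0.09, 2.62], [-3.14, 3.14]. Speed limits (rad/s): [2.57, 2.57, 3.14, 3.14, 3.14, 3.14].

INTERFACE

Orientations are given as a unit quaternion [w, x, y, z].
In Python, from plant import state, cams, workorder, nets gives the robot as it stands.
- The arm moves only by the tool play_rows, never from a script. Its argument "motion" is a list of rows, each a list of 3 entries, a list of its own where there are three numbers: the closure, from -1 (fully open) to 1 (shut), then the shift along the world's x, y, z in m, then the turn about the world's z in rad. A call has 1 to 5 rows; each row is the pose to reach, as a shift and turn from the pose commanded when the call began; what a row does not reach only later rows make up. A row lasts 1/10 s, in which the tool goes at most 50 mm and 8.59 degrees, less where a joint would pass 70% of its speed; a pose out of reach is approached as far as the arm can. A call with a gripper value outside its range is refused whole. The fingers move at their own pace and stop on an object; the grip force is fixed at half the most. Time passes only in rows, so rows that repeat a pose let the fingers close. It gives the time, the measured TCP pose, the force and the opening at its end, in the units of the state.
- state(): the state, without advancing time (a new reading comes with each control period).
- cams.grab_frame(name): name is "scene" or "top"; returns (picture, depth): 384x512x3 uint8, red, green, blue; 384x512 float32, m along the optical axis (not along the pixel's ray), 0 where there is no reading.
- cams.camera_info(name): a dict with "K" (3x3 intrinsics, pixels), "k1" (the pictures are not rectified: a ray, as slopes to the right and down, at radius r is drawn at 1 + k1 r^2 times it, then the intrinsics apply), "rvec" (rotation vector, rad) and "tvec" (3), from world to camera coordinates, as OpenCV has them. Camera axes: x right, y down, z forward; pixel columns grow to the right and rows downward; lengths in m; the calibration is good to about 2 mm. A picture is of the moment at which its call begins. camera_info takes no time and is no camera call.
- workorder.job_done(): hands the job in, once; it reports no verdict.
Trained networks look in the newest picture that a camera, given by its name, has taken for a name from the list of things; names that differ only in an ending like _2 or _b are one class to them, and where a whole thing is asked for, a point or a joint stands for the part that bears it (a point fixed in the world has none). Each returns a list of dicts, best first, with "score" (0 to 1); they miss things now and then, are a little off and sometimes report something else, mostly with a low value. They report only what shows in the picture. A call takes as long as a camera call. They do not tell look-alikes from the thing itself.
- nets.recognise(camera, target): "at" ([x, y, z] in m, in world coordinates, good to about 4 mm: the middle of the surface that is visible of it).
- nets.landmark_of(camera, target): "at" ([x, y, z] in m, in world coordinates, good to about 4 mm: a listed point, or the origin of a listed thing).
The state is a dict: "time": time; "joint_pos": joint angles; "joint_vel": joint speeds; "joint_efforts": joint torques, N m; "tool_pos": TCP position; "tool_rot": TCP orientation; "contact_force": force on the tool from outside, world axes, zero at the start; "ft_torque": the same for the moment, N m; "gripper_width": opening from 0.0 (shut) to 1.0 (fully open).
Only numpy, scipy, OpenCV 4.12 (cv2) and the standard library are available. Lean on these libraries where they do the work, as an engineer would, in place of code of your own. Each camera call takes 0.05 s, during which the arm holds its last target.

TASK

Pack every moulded chocolate lying on the bench into the white packing tray, each one lying flat at the bottom of a recess of its own outline, square or round. Then put both scrapers away: slide each one, blade first and handle towards the robot, into the rack slot of its own width until its blade comes up against the stop hidden inside. Leave the other things on the bench where they are.

Things in the scene. Friction and masses are not known exactly. Their poses are not given: they have to be found in the camera images.
- square0: Square dark chocolate, 36 x 36 mm, 24 mm tall (straight sides up to 22 mm), about 40 g; may be absent. Origin at the centre of its underside, z up, x and y along its sides.
- square1: Square dark chocolate, 36 x 36 mm, 24 mm tall (straight sides up to 22 mm), about 40 g; may be absent. Origin at the centre of its underside, z up, x and y along its sides.
- square2: Square dark chocolate, 36 x 36 mm, 24 mm tall (straight sides up to 22 mm), about 40 g; may be absent. Origin at the centre of its underside, z up, x and y along its sides.
- round0: Round dark chocolate, 44 mm diameter, 24 mm tall (straight sides up to 22 mm), about 40 g; may be absent. Origin at the centre of its underside, z up.
- round1: Round dark chocolate, 44 mm diameter, 24 mm tall (straight sides up to 22 mm), about 40 g; may be absent. Origin at the centre of its underside, z up.
- round2: Round dark chocolate, 44 mm diameter, 24 mm tall (straight sides up to 22 mm), about 40 g; may be absent. Origin at the centre of its underside, z up.
- tray: White packing tray, fixed, 204 (x) x 126 (y) x 12 mm, with six recesses 8 mm deep in two rows of three, alternating square and round, 70 mm apart along x and 64 mm along y. Origin at the centre of its underside.
- tray_hole0 (a point): Square recess, 40 x 40 mm, sides along the tray's x and y, 8 mm deep with a flat floor; this point is the centre of its mouth, at the tray's top face (12 mm above the table). A seated chocolate's underside is 8 mm below it.
- tray_hole1 (a point): Square recess, 40 x 40 mm, sides along the tray's x and y, 8 mm deep with a flat floor; this point is the centre of its mouth, at the tray's top face (12 mm above the table). A seated chocolate's underside is 8 mm below it.
- tray_hole2 (a point): Square recess, 40 x 40 mm, sides along the tray's x and y, 8 mm deep with a flat floor; this point is the centre of its mouth, at the tray's top face (12 mm above the table). A seated chocolate's underside is 8 mm below it.
- tray_hole3 (a point): Round recess, 48 mm diameter, 8 mm deep with a flat floor; this point is the centre of its mouth, at the tray's top face (12 mm above the table). A seated chocolate's underside is 8 mm below it.
- tray_hole4 (a point): Round recess, 48 mm diameter, 8 mm deep with a flat floor; this point is the centre of its mouth, at the tray's top face (12 mm above the table). A seated chocolate's underside is 8 mm below it.
- tray_hole5 (a point): Round recess, 48 mm diameter, 8 mm deep with a flat floor; this point is the centre of its mouth, at the tray's top face (12 mm above the table). A seated chocolate's underside is 8 mm below it.
- scraper_narrow: The narrow scraper, about 0.2 kg, lying flat: steel blade 50 mm wide (y), 75 mm long, 3 mm thick, from the origin along +x; light wooden box-shaped handle 100 mm long, 26 mm wide, 22 mm tall, from the origin along -x. Undersides flush. Origin on the underside where blade and handle meet, on the centre line; z up. Balances about 10 mm behind the origin.
- stop_narrow: Rigid stop hidden inside the narrow slot, 48 to 68 mm behind the slotted face (differs by start and slot: feel for it). Origin: middle of its front face, on the slot's floor; axes as the rack's. A blade that is home has its edge against it; 7 to 27 mm of blade stays outside.
- scraper_wide: The wide scraper, about 0.2 kg, lying flat: steel blade 84 mm wide (y), 75 mm long, 3 mm thick, from the origin along +x; light wooden box-shaped handle 100 mm long, 26 mm wide, 22 mm tall, from the origin along -x. Undersides flush. Origin on the underside where blade and handle meet, on the centre line; z up. Balances about 10 mm behind the origin.
- stop_wide: Rigid stop hidden inside the wide slot, 48 to 68 mm behind the slotted face (differs by start and slot: feel for it). Origin: middle of its front face, on the slot's floor; axes as the rack's. A blade that is home has its edge against it; 7 to 27 mm of blade stays outside.
- rack: Fixed wooden rack, 42 mm tall, 176 mm wide, 90 mm deep. Two slots, 8 mm high, side by side in the face towards its -x: narrow, 55 mm wide, centre at y = +45 mm; wide, 89 mm, centre at y = -45 mm. Blades go in along +x. A ledge 10 mm high, flush with the slot floors, sticks out 45 mm in front of the face. Origin at table level under the slotted face, midway between slot centres.
- cup: Bystander: clear glass cup, 60 mm across, 60 mm tall; not part of the job. Origin at its underside centre.
- bowl: Bystander: steel bowl, 140 mm across, 60 mm tall; not part of the job. Origin at its underside centre.
- jar: Bystander: amber glass jar with steel cap, 60 mm across, 85 mm tall; not part of the job. Origin at its underside centre.
- can: Bystander: steel can, 66 mm across, 100 mm tall; not part of the job. Origin at its underside centre.
Things that resemble listed ones, but are neither listed nor needed, are in the scene too. What is shaped like the round2 but blue or red is not meant. What is shaped like the scraper_wide but blue is not meant.

How it is judged:
On the way, in this order (a step that is already met when the one before it is completed fails the run):
1. every chocolate is seated in a recess of its shape (((horizontal distance between square0 and tray_hole0 below 0.006 m and z of square0 in the frame of tray_hole0 below -0.005 m) or (horizontal distance between square0 and tray_hole1 below 0.006 m and z of square0 in the frame of tray_hole1 below -0.005 m) or (horizontal distance between square0 and tray_hole2 below 0.006 m and z of square0 in the frame of tray_hole2 below -0.005 m)) and angle between each of square0, square1, square2, round0, round1, round2's own z axis and vertical below 0.12 rad and ((horizontal distance between square1 and tray_hole0 below 0.006 m and z of square1 in the frame of tray_hole0 below -0.005 m) or (horizontal distance between square1 and tray_hole1 below 0.006 m and z of square1 in the frame of tray_hole1 below -0.005 m) or (horizontal distance between square1 and tray_hole2 below 0.006 m and z of square1 in the frame of tray_hole2 below -0.005 m)) and ((horizontal distance between square2 and tray_hole0 below 0.006 m and z of square2 in the frame of tray_hole0 below -0.005 m) or (horizontal distance between square2 and tray_hole1 below 0.006 m and z of square2 in the frame of tray_hole1 below -0.005 m) or (horizontal distance between square2 and tray_hole2 below 0.006 m and z of square2 in the frame of tray_hole2 below -0.005 m)) and ((horizontal distance between round0 and tray_hole3 below 0.006 m and z of round0 in the frame of tray_hole3 below -0.005 m) or (horizontal distance between round0 and tray_hole4 below 0.006 m and z of round0 in the frame of tray_hole4 below -0.005 m) or (horizontal distance between round0 and tray_hole5 below 0.006 m and z of round0 in the frame of tray_hole5 below -0.005 m)) and ((horizontal distance between round1 and tray_hole3 below 0.006 m and z of round1 in the frame of tray_hole3 below -0.005 m) or (horizontal distance between round1 and tray_hole4 below 0.006 m and z of round1 in the frame of tray_hole4 below -0.005 m) or (horizontal distance between round1 and tray_hole5 below 0.006 m and z of round1 in the frame of tray_hole5 below -0.005 m)) and ((horizontal distance between round2 and tray_hole3 below 0.006 m and z of round2 in the frame of tray_hole3 below -0.005 m) or (horizontal distance between round2 and tray_hole4 below 0.006 m and z of round2 in the frame of tray_hole4 below -0.005 m) or (horizontal distance between round2 and tray_hole5 below 0.006 m and z of round2 in the frame of tray_hole5 below -0.005 m))), for 0.2 s.
2. both scrapers are home against the stops of their own slots (x of scraper_narrow in the frame of stop_narrow between -0.079 and -0.071 m and y of scraper_narrow in the frame of stop_narrow between -0.012 and 0.012 m and z of scraper_narrow in the frame of stop_narrow between -0.005 and 0.008 m and angle between the z axis of each of scraper_narrow, scraper_wide and the z axis of rack, either way round below 0.15 rad and x of scraper_wide in the frame of stop_wide between -0.079 and -0.071 m and y of scraper_wide in the frame of stop_wide between -0.012 and 0.012 m and z of scraper_wide in the frame of stop_wide between -0.005 and 0.008 m), for 0.2 s.
At the end, for the whole second after the job is handed in: Every chocolate lies flat, at least 5 mm deep and within 6 mm of the centre of a recess of its own shape; each scraper lies level (0.15 rad) in the slot of its own width, its blade edge within 4 mm of the stop (origin 71 to 79 mm in front of it); all released and at rest (all of step 1 and all of step 2 and linear speed of each of scraper_narrow, scraper_wide below 0.02 m/s); the robot touches nothing.
It fails at once if a bystander (cup, bowl, jar or can) is moved by more than 5 cm (distance of any of cup, bowl, jar, can from where it was at the start of the episode above 0.05 m).
It fails at once if the cup, jar or can is knocked over (angle between any of cup, jar, can's own z axis and vertical above 0.6 rad).
Of square0, square1, square2, round0, round1, round2 only 4 to 6 are there at a start; the rules pass over those that are not, and their reading is None.
At some moment in a run one of square0, square1, square2, round0, round1, round2 may be knocked a few centimetres aside while the robot is not near it.
Once in a run the grip may slacken for a moment while it holds something.
It also fails if it takes over 210 s, if anything falls off the work surface, if the arm or the gripper's body presses on something with over 40 N, if the wrist force passes 120 N, or if a joint passes its speed limit or range.

## Working session

There is one attempt and no reset: what is moved stays moved. The work goes in short steps, Python scripts to look and compute and a tool call to move; the robot and the scene stay as the last step left them, time stands still between calls to the robot, and variables do not carry over. Pictures are saved under pics/ and viewed, and the job is handed in when it is done.

Besides the shell and the picture viewer there is one more tool, called as name(argument=value, ...) on one line, values as JSON. play_rows: Moves the arm, as the interface text tells. Its arguments: {"type":"object","properties":{"motion":{"type":"array","items":{"type":"array"}}},"required":["motion"]}

```bash
ls; mkdir -p pics; python3 - <<'E'
from plant import state,cams,workorder,nets
import cv2
print(state())
for n in("scene","top"):
    p,d=cams.grab_frame(n); cv2.imwrite(f"pics/{n}0.png",cv2.resize(p[:,:,::-1],(800,600)))
    print(cams.camera_info(n))
E
```

```text
pics
{'time': 0.0, 'joint_pos': array([-1.30501977e+00,  5.33511119e-02,  1.61431581e+00, -1.80889016e-05,
        1.47595422e+00, -1.19009158e-01]), 'joint_vel': array([-0.00135716, -0.00061102,  0.0002946 , -0.00203716, -0.0007075 ,
       -0.00017973]), 'joint_efforts': array([ 6.87540833e-04, -3.93678689e+01, -3.70177138e+01, -9.96902827e-05,
        7.09900531e-03, -1.05230879e-05]), 'tool_pos': array([ 0.23442663, -0.57870043,  0.23005353]), 'tool_rot': array([ 0.58583177,  0.39563373,  0.58692597, -0.39470621]), 'contact_force': array([-0.16608808, -0.89323266, -0.38788493]), 'ft_torque': array([-0.03329922,  0.03340579,  0.02844944]), 'gripper_width': 0.9987486008936917}
{'K': array([[477.74901897,   0.        , 253.14042876],
       [  0.        , 477.74901897, 192.52310316],
       [  0.        ,   0.        ,   1.        ]]), 'k1': -0.02936010370678973, 'rvec': array([ 0.68432655,  2.55701034, -1.20486263]), 'tvec': array([ 0.44918285, -0.14168768,  1.62894038])}
{'K': array([[350.57592118,   0.        , 257.31773595],
       [  0.        , 350.57592118, 189.16762402],
       [  0.        ,   0.        ,   1.        ]]), 'k1': -0.07074344446397514, 'rvec': array([ 2.1468623 , -2.15405962,  0.17016246]), 'tvec': array([0.00745972, 0.52505465, 1.09892612])}
```

View pics/top0.png

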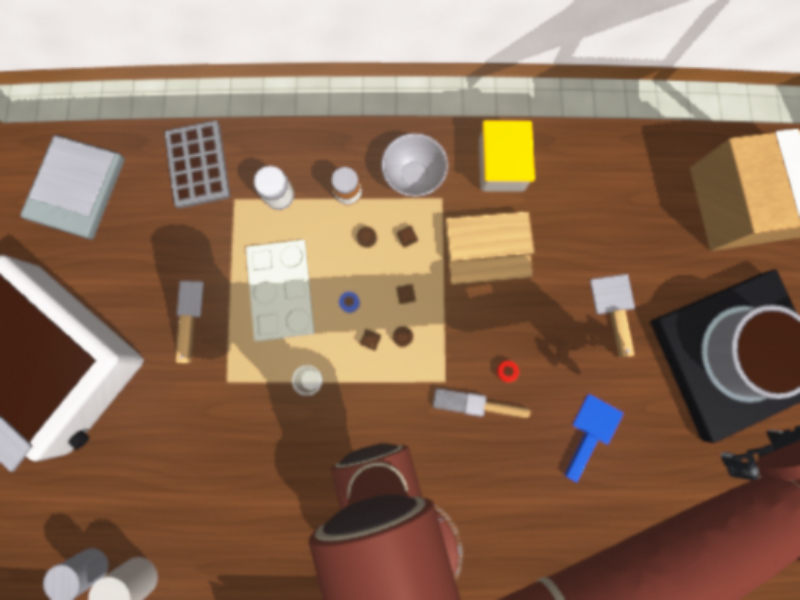

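View pics/scene0.png

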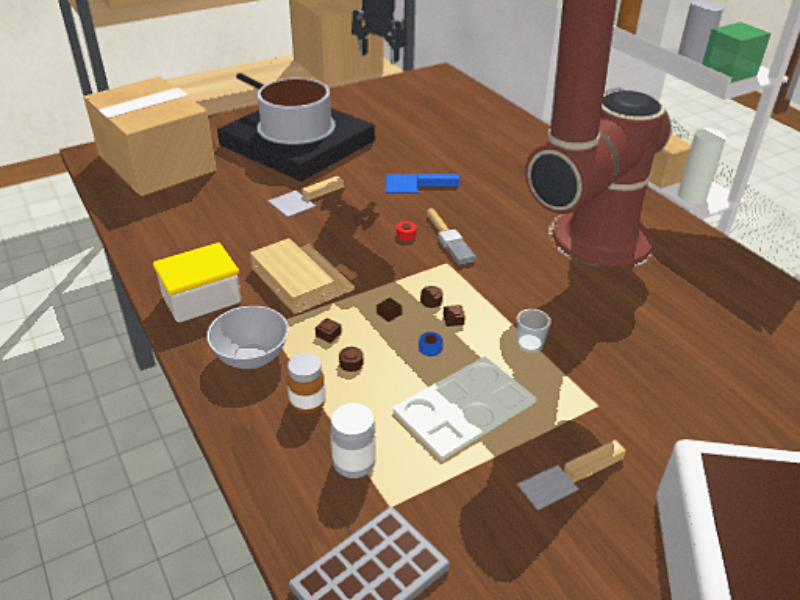

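The top view (800 px) shows five chocolates: squares at about (406,235), (405,293) and (370,340), rounds at (367,237) and (402,336). The tray is at (280,290) and the rack at (490,245). The narrow scraper is at (187,320) and the wide one at (615,310). The blue and red rings, the blue scraper and the brush are look-alikes.

```bash
cat > h.py <<'E'
from plant import state,cams,workorder,nets
import cv2,numpy as np
def ray(n,uv):
    ci=cams.camera_info(n);K=ci["K"];k1=ci["k1"]
    uv=np.atleast_2d(np.array(uv,float))
    xy=cv2.undistortPoints(uv.reshape(-1,1,2),K,np.array([k1,0,0,0,0.]))[:,0]
    R=cv2.Rodrigues(ci["rvec"])[0];t=ci["tvec"]
    return np.c_[xy,np.ones(len(xy))],R,t
def wpts(n,uv,d):
    r,R,t=ray(n,uv); return (r*np.asarray(d).reshape(-1,1)-t)@R
def plane(n,uv,z):
    r,R,t=ray(n,uv); o=-R.T@t; w=r@R; s=(z-o[2])/w[:,2]; return o+w*s[:,None]
def cloud(n,d):
    h,w=d.shape;u,v=np.meshgrid(np.arange(w),np.arange(h))
    return wpts(n,np.c_[u.ravel(),v.ravel()],d.ravel()).reshape(h,w,3)
def proj(n,P):
    ci=cams.camera_info(n)
    return cv2.projectPoints(np.atleast_2d(np.array(P,float)),ci["rvec"],ci["tvec"],ci["K"],np.array([ci["k1"],0,0,0,0.]))[0][:,0]
E
python3 - <<'E'
from h import *
np.set_printoptions(precision=4,suppress=True)
for n in("top","scene"):
    p,d=cams.grab_frame(n); np.savez(f"{n}0.npz",p=p,d=d)
    X=cloud(n,d)
    hsv=cv2.cvtColor(p,cv2.COLOR_RGB2HSV)
    for t in ["square0","round0","tray","tray_hole0","tray_hole3","scraper_narrow","scraper_wide","rack","stop_narrow","stop_wide","cup","jar","can","bowl"]:
        r=nets.landmark_of(n,t)
        print(n,t,[(np.round(e["at"],3).tolist(),round(e["score"],2)) for e in r])
print(state()["time"])
E
```

```text
top square0 [([0.433, 0.072, 0.001], 0.57), ([0.662, -0.003, 0.006], 0.47), ([0.533, -0.001, 0.002], 0.44)]
top round0 [([0.442, 0.005, 0.002], 0.58), ([0.664, 0.081, -0.0], 0.52), ([0.353, 0.195, 0.001], 0.51), ([0.516, 0.12, 0.003], 0.5), ([0.37, -0.216, -0.0], 0.48)]
top tray [([0.545, 0.266, 0.0], 0.88), ([0.495, 0.459, 0.001], 0.58)]
top tray_hole0 [([0.47, 0.29, 0.013], 0.96), ([0.546, 0.235, 0.009], 0.78), ([0.481, 0.223, 0.016], 0.77), ([0.617, 0.244, 0.012], 0.62), ([0.542, 0.299, 0.006], 0.6), ([0.61, 0.307, 0.013], 0.56)]
top tray_hole3 [([0.47, 0.29, 0.013], 0.96), ([0.546, 0.235, 0.009], 0.78), ([0.481, 0.223, 0.016], 0.77), ([0.617, 0.244, 0.012], 0.62), ([0.542, 0.299, 0.006], 0.6), ([0.61, 0.307, 0.013], 0.56)]
top scraper_narrow [([0.494, 0.459, 0.004], 0.64)]
top scraper_wide [([0.236, -0.39, -0.0], 0.73)]
top rack [([0.609, -0.174, -0.002], 0.97), ([0.482, 0.225, 0.015], 0.46)]
top stop_narrow [([0.61, -0.177, -0.003], 0.29), ([0.441, 0.002, 0.0], 0.16)]
top stop_wide []
top cup [([0.611, -0.176, -0.001], 0.73), ([0.353, 0.195, -0.001], 0.66)]
top jar [([0.768, 0.1
[... 759 characters left out ...]
14], 0.56)]
scene tray_hole3 [([0.62, 0.245, 0.008], 0.78), ([0.471, 0.288, 0.011], 0.76), ([0.61, 0.307, 0.008], 0.72), ([0.538, 0.295, 0.012], 0.7), ([0.476, 0.223, 0.011], 0.67), ([0.553, 0.23, 0.014], 0.56)]
scene scraper_narrow [([0.492, 0.46, -0.002], 0.98), ([0.446, 0.006, 0.001], 0.58)]
scene scraper_wide [([0.232, -0.39, -0.001], 0.76), ([0.494, -0.46, 0.004], 0.68)]
scene rack [([0.611, -0.176, 0.002], 0.83), ([0.804, -0.023, 0.001], 0.58)]
scene stop_narrow []
scene stop_wide []
scene cup [([0.358, 0.196, 0.003], 0.76), ([0.619, 0.244, 0.013], 0.24)]
scene jar [([0.762, 0.125, 0.002], 0.92)]
scene can [([0.756, 0.277, -0.003], 0.57)]
scene bowl [([0.803, -0.021, 0.001], 0.55)]
1.6
```

```bash
python3 - <<'E'
from h import *
for n,(a,b,c,e) in {"top":(90,280,130,360),"scene":(100,340,120,400)}.items():
    p=np.load(f"{n}0.npz")["p"]
    cr=p[a:b,c:e]; cv2.imwrite(f"pics/crop_{n}.png",cv2.resize(cr[:,:,::-1],None,fx=2.8 if n=="scene" else 3,fy=2.5 if n=="scene" else 3,interpolation=cv2.INTER_CUBIC))
E
```

```text
(no output)
```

View pics/crop_top.png

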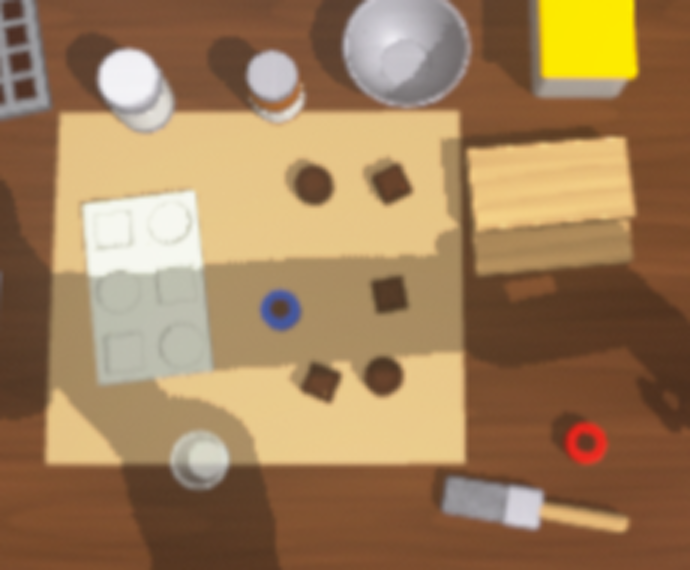

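View pics/crop_scene.png

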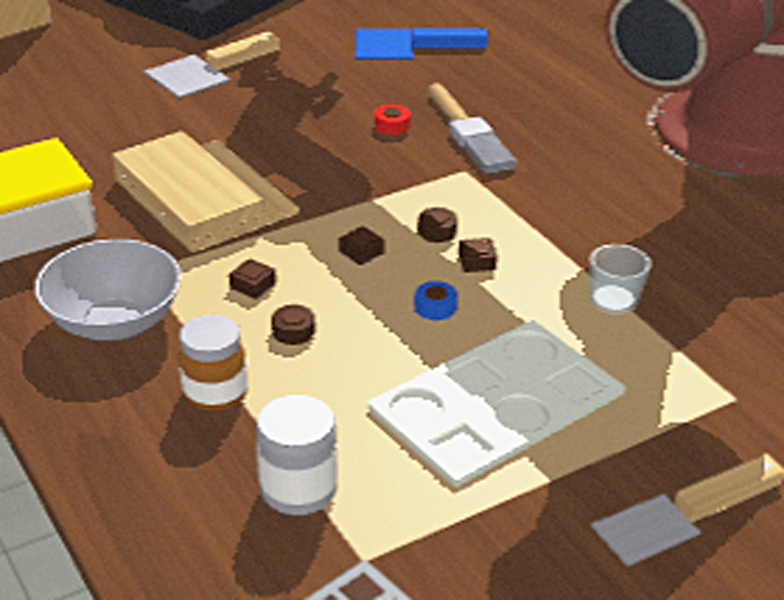

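```bash
cat > fit.py <<'E'
from h import *
np.set_printoptions(precision=4,suppress=True)
def choc(n,p,d,pos):
    # dark pixels with height 12..30mm near pos
    X=cloud(n,d)
    m=(np.hypot(X[...,0]-pos[0],X[...,1]-pos[1])<0.04)&(X[...,2]>0.010)&(X[...,2]<0.032)
    return X[m],m
def rectfit(P):
    (c,s,a)=cv2.minAreaRect((P[:,:2]*1000).astype(np.float32)); return np.round(c,1),np.round(s,1),round(a,1)
E
python3 - <<'E'
from fit import *
D={n:np.load(f"{n}0.npz") for n in("top","scene")}
C={"sA":(.434,.072),"sB":(.66,-.004),"sC":(.533,0),"rA":(.445,.006),"rB":(.661,.081)}
for k,c in C.items():
    for n in D:
        P,m=choc(n,D[n]["p"],D[n]["d"],c)
        T=P[P[:,2]>0.018]
        print(k,n,len(P),len(T),"ztop",np.round(np.percentile(P[:,2],90),4),rectfit(T),"min/max mid",(T.min(0)+T.max(0))[:2]/2,T[:,:2].mean(0))
n="top"
for n in D:
    X=cloud(n,D[n]["d"])
    for nm,(x0,x1,y0,y1,z0,z1) in {"tray":(.43,.66,.18,.34,.009,.017),"rack":(.52,.75,-.29,-.06,.035,.048),"ledge":(.52,.75,-.3,-.05,.006,.014),"hN":(.36,.52,.42,.5,.017,.027),"hW":(.38,.52,-.52,-.42,.017,.027)}.items():
        m=(X[...,0]>x0)&(X[...,0]<x1)&(X[...,1]>y0)&(X[...,1]<y1)&(X[...,2]>z0)&(X[...,2]<z1)
        P=X[m]; print(n,nm,len(P),P[:,2].mean() if len(P) else 0,rectfit(P) if len(P)>4 else"")
E
```

```text
sA top 125 117 ztop 0.0257 (array([435.5,  73.2]), array([35.6, 36.2]), 67.5) min/max mid [0.4347 0.0737] [0.435  0.0729]
sA scene 135 106 ztop 0.0245 (array([437.3,  74.7]), array([37.6, 37. ]), 74.3) min/max mid [0.4372 0.0745] [0.4382 0.0761]
sB top 124 110 ztop 0.0252 (array([658.2,  -5.8]), array([35.5, 36.6]), 23.7) min/max mid [ 0.6587 -0.0058] [ 0.6579 -0.0059]
sB scene 151 114 ztop 0.0246 (array([660.2,  -3. ]), array([38.7, 37.6]), 25.8) min/max mid [ 0.6614 -0.0037] [ 0.6615 -0.0027]
sC top 123 113 ztop 0.026 (array([532.4,  -1.8]), array([36.9, 35.4]), 9.9) min/max mid [ 0.5318 -0.0018] [ 0.5322 -0.0021]
sC scene 141 100 ztop 0.0244 (array([535.2,  -0.8]), array([35.8, 37.4]), 6.7) min/max mid [ 0.5348 -0.0009] [0.5345 0.0008]
rA top 143 131 ztop 0.025 (array([441.7,   4.4]), array([41.5, 39.5]), 44.2) min/max mid [0.4425 0.0052] [0.442  0.0047]
rA scene 147 108 ztop 0.0246 (array([442.9,   5.9]), array([46. , 41.6]), 73.8) min/max mid [0.4437 0.0059] [0.4442 0.0076]
rB top 138 123 ztop 0.0252 (array([656.6,  80.9]), array([40.3, 41.6]), 52.2) min/max mid [0.6568 0.0831] 
[... 314 characters left out ...]

top ledge 684 0.009569633731158942 (array([ 628.6, -165.8]), array([205.1, 235.7]), 2.2)
top hN 212 0.022189940033643236 (array([438.3, 465.8]), array([26. , 95.6]), 89.0)
top hW 231 0.021383105500475435 (array([ 447.3, -463.4]), array([97.9, 27.7]), 8.7)
scene tray 1698 0.011884945387215755 (array([543.6, 268.1]), array([208.4, 130.2]), 6.0)
scene rack 1095 0.04133720276280834 (array([ 654.1, -179.6]), array([ 94.6, 184.5]), 5.6)
scene ledge 386 0.009712900975896858 (array([ 614.3, -164.2]), array([167.4, 216.9]), 5.1)
scene hN 380 0.02109666748807986 (array([441.2, 466.7]), array([ 28.4, 101.7]), 86.2)
scene hW 111 0.02104268373069636 (array([ 447.1, -463.3]), array([101.5,  34.3]), 10.2)
```

```bash
cat > edge.py <<'E'
from fit import *
from scipy.optimize import least_squares
from scipy.ndimage import map_coordinates
def outline(pose,W,H,z,kind):
    x,y,a=pose
    if kind=="rect":
        s=np.linspace(-.42,.42,25); o=np.full(25,.5)
        L=np.r_[np.c_[s*W,o*H],np.c_[s*W,-o*H],np.c_[o*W,s*H],np.c_[-o*W,s*H]]
        N=np.r_[np.c_[0*s,o],np.c_[0*s,-o],np.c_[o,0*s],np.c_[-o,0*s]]*2
    else:
        t=np.linspace(0,2*np.pi,60,endpoint=False);N=np.c_[np.cos(t),np.sin(t)];L=N*W/2
    R=np.array([[np.cos(a),-np.sin(a)],[np.sin(a),np.cos(a)]])
    P=L@R.T+[x,y];N=N@R.T
    return np.c_[P,np.full(len(P),z)],np.c_[N,np.zeros(len(N))]
def fit(n,p,pose,W,H,z,kind="rect",rng=3.0,iters=6,gray=None):
    g=cv2.GaussianBlur(cv2.cvtColor(p,cv2.COLOR_RGB2GRAY) if gray is None else gray,(0,0),.7).astype(float)
    pose=np.array(pose,float); off=np.arange(-rng,rng+.01,.25)
    for it in range(iters):
        P,N=outline(pose,W,H,z,kind)
        q=proj(n,P);q2=proj(n,P+N*.002);nv=q2-q;sc=.002/np.linalg.norm(nv,axis=1);nv/=np.linalg.norm(nv,axis=1)[:,None]
        smp=q[:,None]+off[None,:,None]*nv[:,None]
        I=map_coordinates(g,[smp[...,1],smp[...,0]],order=1)
        G=np.abs(np.gradient(I,axis=1)); w=G.max(1)
        k=G.argmax(1); e=(off[k])*sc  # m
        # centroid refine
        ok=w>max(2.,.3*np.median(w))
        def res(dp):
            P2,_=outline(pose+dp,W,H,z,kind); return (((P2-P)*N).sum(1)-e)[ok]*1000/1.5
        r=least_squares(lambda d:np.r_[res(d),1e-6*d],[0,0,0],loss="soft_l1")
        pose=pose+r.x
        off=np.arange(-max(1.5,rng*.8**(it+1)),max(1.5,rng*.8**(it+1))+.01,.25)
    return pose,np.sqrt(np.median(r.fun**2))*1.5,ok.sum()
E
cat > run1.py <<'E'
from edge import *
D={n:np.load(f"{n}0.npz")["p"] for n in("top","scene")}
d=np.pi/180
J={"tray":((.5435,.268,6.7*d),.204,.126,.012,"rect"),
"rack":((.6535,-.1795,5.4*d),.09,.176,.042,"rect"),
"hN":((.44,.466,-2*d),.1,.026,.022,"rect"),"hW":((.447,-.4633,9*d),.1,.026,.022,"rect"),
"sA":((.436,.074,-19*d),.036,.036,.022,"rect"),"sB":((.659,-.0045,24.5*d),.036,.036,.022,"rect"),"sC":((.5335,-.001,8*d),.036,.036,.022,"rect"),
"rA":((.443,.0055,0),.044,.044,.022,"c"),"rB":((.658,.082,0),.044,.044,.022,"c")}
for k,v in J.items():
    for n in D:
        ps,e,c=fit(n,D[n],*v[:4],v[4])
        print(k,n,np.round(ps[:2],4),round(ps[2]/d,1),round(e,2),c)
E
python3 run1.py
python3 - <<'E'
from h import *
from scipy.spatial.transform import Rotation as R
q=state()["tool_rot"];print(R.from_quat(np.r_[q[1:],q[0]]).as_matrix())
E
```

```text
tray top [0.5434 0.2684] 6.8 0.83 88
tray scene [0.5447 0.2682] 6.8 0.78 99
rack top [ 0.6538 -0.1793] 4.8 0.87 100
rack scene [ 0.6544 -0.1801] 5.1 0.04 100
hN top [0.439  0.4657] -0.9 0.46 75
hN scene [0.4419 0.4667] -0.8 0.5 64
hW top [ 0.4469 -0.4647] 9.3 0.85 92
hW scene [ 0.4491 -0.4654] 11.5 1.5 100
sA top [0.4363 0.0731] -23.4 0.02 100
sA scene [0.439 0.073] -23.6 0.85 85
sB top [ 0.6566 -0.004 ] 26.3 0.93 100
sB scene [ 0.6614 -0.0042] 26.3 0.84 81
sC top [ 0.5326 -0.0011] 11.7 0.8 100
sC scene [0.5359 0.0001] 12.6 0.86 66
rA top [0.4425 0.0062] 104.5 0.36 60
rA scene [0.4457 0.0066] 6.5 1.25 50
rB top [0.6562 0.0828] -0.0 0.82 60
rB scene [0.6599 0.0825] -31.5 0.69 60
[[-3.64170563e-05  9.26865739e-01  3.75392995e-01]
 [-2.24296221e-05  3.75392995e-01 -9.26865739e-01]
 [-9.99999999e-01 -4.21736448e-05  7.11854039e-06]]
```

play_rows(motion=[[-0.4,[0.1,0.193,-0.044],-0.06],[-0.4,[0.1,0.193,-0.044],-0.06],[-0.4,[0.1,0.193,-0.044],-0.06],[-0.4,[0.1,0.193,-0.044],-0.06],[-0.4,[0.1,0.193,-0.044],-0.06]])

```text
time: 2.1
tool_pos: [0.3355, -0.3827, 0.186]
tool_rot: [0.574, 0.412, 0.575, -0.411]
contact_force: [0.2, -0.4, 0.1]
gripper_width: 0.696
```

play_rows(motion=[[-0.4,[0.1,0.193,-0.044],-0.06],[-0.4,[0.1,0.193,-0.044],-0.06],[-0.4,[0.1,0.193,-0.044],-0.06],[-0.4,[0.1,0.193,-0.044],-0.06],[-0.4,[0.1,0.193,-0.044],-0.06]])

```text
time: 2.6
tool_pos: [0.4352, -0.1898, 0.1424]
tool_rot: [0.562, 0.429, 0.563, -0.428]
contact_force: [-0.3, -0.3, 1.0]
gripper_width: 0.702
```

play_rows(motion=[[-0.4,[0.099,0.193,-0.044],-0.055],[-0.4,[0.099,0.193,-0.044],-0.055],[-0.4,[0.099,0.193,-0.044],-0.055],[-0.4,[0.099,0.193,-0.044],-0.055],[-0.4,[0.099,0.193,-0.044],-0.055]])

```text
time: 3.1
tool_pos: [0.5342, 0.0031, 0.0985]
tool_rot: [0.55, 0.444, 0.551, -0.444]
contact_force: [-0.3, 0.1, -0.3]
gripper_width: 0.699
```

```bash
cat > st.py <<'E'
from h import *
from scipy.spatial.transform import Rotation as R
np.set_printoptions(precision=4,suppress=True)
s=state();q=s["tool_rot"];z=R.from_quat(np.r_[q[1:],q[0]]).as_matrix()[:,2]
print("t",round(s["time"],2),"tcp",s["tool_pos"],"jaw",round(np.degrees(np.arctan2(z[1],z[0])),2),"F",s["contact_force"],"w",s["gripper_width"]*85,"j",s["joint_pos"])
E
python3 st.py
```

```text
t 3.1 tcp [0.5342 0.0031 0.0985] jaw -77.79 F [-0.3237  0.118  -0.2597] w 59.399978382241805 j [-0.1339 -0.042   1.9389  0.0009  1.2454  1.2234]
```

play_rows(motion=[[-0.4,[0,0,-0.05],0],[-0.4,[0,0,-0.093],0],[-0.4,[0,0,-0.093],0],[0.6,[0,0,-0.093],0],[0.6,[0,0,-0.093],0]])

```text
time: 3.6
tool_pos: [0.5358, -0.0008, 0.0093]
tool_rot: [0.551, 0.446, 0.548, -0.444]
contact_force: [0.1, -0.3, 0.4]
gripper_width: 0.402
```

play_rows(motion=[[0.6,[0,0,0],0],[0.6,[0,0,0],0],[0.6,[0,0,0],0]])

```text
time: 3.9
tool_pos: [0.5357, -0.0008, 0.009]
tool_rot: [0.551, 0.446, 0.548, -0.444]
contact_force: [-0.4, -0.9, 6.6]
gripper_width: 0.401
```

```bash
python3 st.py
```

```text
t 3.9 tcp [ 0.5357 -0.0008  0.009 ] jaw -77.99 F [-0.4293 -0.8893  6.5803] w 34.11184531947319 j [-0.1403  0.0897  1.9766 -0.0002  1.0707  1.221 ]
```

play_rows(motion=[[-0.4,[0,0,0],0],[-0.4,[0,0,0],0],[-0.4,[0,0,0],0.15],[-0.4,[0,0,0],0.3],[-0.4,[0,0,0],0.45]])

```text
time: 4.4
tool_pos: [0.5332, -0.0002, 0.006]
tool_rot: [0.636, 0.309, 0.636, -0.309]
contact_force: [0.1, -0.3, -0.2]
gripper_width: 0.703
```

play_rows(motion=[[-0.4,[0,0,0],0.15],[-0.4,[0,0,0],0.3],[-0.4,[0,0,0],0.45],[-0.4,[0,0,0],0.6],[-0.4,[0,0,0],0.75]])

```text
time: 4.9
tool_pos: [0.5332, -0.0002, 0.006]
tool_rot: [0.705, 0.055, 0.705, -0.055]
contact_force: [0.4, -0.1, 0.2]
gripper_width: 0.703
```

play_rows(motion=[[-0.4,[0,0,0],0.15],[-0.4,[0,0,0],0.3],[-0.4,[0,0,0],0.37],[0.6,[0,0,0],0.37],[0.6,[0,0,0],0.37]])

```text
time: 5.4
tool_pos: [0.5337, -0.0003, 0.0066]
tool_rot: [0.703, -0.073, 0.703, 0.073]
contact_force: [-1.3, 0.3, 0.5]
gripper_width: 0.4
```

play_rows(motion=[[0.6,[0,0,0],0],[0.6,[0,0,0],0],[0.6,[0,0,0],0]])

```text
time: 5.7
tool_pos: [0.5337, -0.0003, 0.0064]
tool_rot: [0.703, -0.074, 0.703, 0.074]
contact_force: [0.0, 1.1, 1.9]
gripper_width: 0.405
```

```bash
python3 st.py
```

```text
t 5.7 tcp [ 0.5337 -0.0003  0.0064] jaw 11.95 F [0.0097 1.0703 1.9489] w 34.39668552117875 j [-0.14    0.0924  1.979   0.0001  1.07   -0.3486]
```

play_rows(motion=[[0.6,[0,0,0.05],0],[0.6,[0.012,0.045,0.06],-0.089],[0.6,[0.022,0.09,0.06],-0.089],[0.6,[0.032,0.135,0.06],-0.089],[0.6,[0.043,0.18,0.06],-0.089]])

```text
time: 6.2
tool_pos: [0.5765, 0.1813, 0.0662]
tool_rot: [0.706, -0.042, 0.706, 0.042]
contact_force: [1.6, -0.2, -0.3]
gripper_width: 0.404
```

play_rows(motion=[[0.6,[0.011,0.043,0],0],[0.6,[0.022,0.086,0],0],[0.6,[0.033,0.129,0],0],[0.6,[0.033,0.129,0],0],[0.6,[0.033,0.129,-0.03],0]])

```text
time: 6.7
tool_pos: [0.6131, 0.3114, 0.0407]
tool_rot: [0.709, -0.042, 0.703, 0.044]
contact_force: [1.2, 0.3, -0.6]
gripper_width: 0.405
```

play_rows(motion=[[0.6,[0,0,-0.014],0],[0.6,[0,0,-0.014],0]])

```text
time: 6.9
tool_pos: [0.6074, 0.3074, 0.0192]
tool_rot: [0.704, -0.043, 0.708, 0.042]
contact_force: [-0.3, -0.6, -0.1]
gripper_width: 0.406
```

```bash
python3 st.py
```

```text
t 6.9 tcp [0.6074 0.3074 0.0192] jaw 6.84 F [-0.2682 -0.6048 -0.1139] w 34.47782032313172 j [ 0.3594  0.3837  1.6044 -0.      1.1594  0.24  ]
```

play_rows(motion=[[0.6,[0,0,0],0],[0.6,[0,0,0],0]])

```text
time: 7.1
tool_pos: [0.6101, 0.3084, 0.0232]
tool_rot: [0.706, -0.042, 0.705, 0.042]
contact_force: [0.5, 0.4, -0.1]
gripper_width: 0.402
```

```bash
python3 st.py
```

```text
t 7.1 tcp [0.6101 0.3084 0.0232] jaw 6.84 F [ 0.5375  0.3813 -0.1316] w 34.17167356505734 j [ 0.3593  0.3803  1.6011 -0.      1.159   0.24  ]
```

play_rows(motion=[[0.6,[0,0,-0.006],0],[0.6,[0,0,-0.011],0],[0.6,[0,0,-0.011],0]])

```text
time: 7.4
tool_pos: [0.6099, 0.3087, 0.0115]
tool_rot: [0.706, -0.042, 0.706, 0.042]
contact_force: [0.2, -0.8, -0.4]
gripper_width: 0.404
```

```bash
python3 st.py
```

```text
t 7.4 tcp [0.6099 0.3087 0.0115] jaw 6.87 F [ 0.2371 -0.7617 -0.4071] w 34.35285971869384 j [ 0.3598  0.3958  1.6035 -0.      1.1417  0.24  ]
```

play_rows(motion=[[-0.2,[0,0,0],0],[-0.2,[0,0,0.01],0],[-0.3,[0,0,0.05],0],[-0.4,[0.004,-0.02,0.08],0.04],[-0.4,[0.01,-0.065,0.08],0.15]])

```text
time: 7.9
tool_pos: [0.6234, 0.2467, 0.099]
tool_rot: [0.705, -0.097, 0.696, 0.099]
contact_force: [1.2, 0.7, 0.8]
gripper_width: 0.703
```

play_rows(motion=[[-0.4,[0.007,-0.048,0],0.1],[-0.4,[0.014,-0.096,0],0.189],[-0.4,[0.021,-0.144,0],0.189],[-0.4,[0.028,-0.192,0],0.189],[-0.4,[0.038,-0.24,0],0.189]])

```text
time: 8.4
tool_pos: [0.6576, 0.0019, 0.0922]
tool_rot: [0.689, -0.161, 0.688, 0.161]
contact_force: [0.7, 0.2, -0.3]
gripper_width: 0.701
```

play_rows(motion=[[-0.4,[0,-0.0085,0],0],[-0.4,[0,-0.0085,-0.045],0],[-0.4,[0,-0.0085,-0.085],0],[-0.4,[0,-0.0085,-0.085],0],[-0.4,[0,-0.0085,-0.085],0]])

```text
time: 8.9
tool_pos: [0.657, -0.0042, 0.0062]
tool_rot: [0.688, -0.161, 0.689, 0.161]
contact_force: [-0.3, 0.5, 1.2]
gripper_width: 0.702
```

```bash
python3 st.py
```

```text
t 8.9 tcp [ 0.657  -0.0042  0.0062] jaw 26.33 F [-0.2869  0.5461  1.2044] w 59.70934060839039 j [-0.1196  0.351   1.6722  0.0002  1.1201 -0.5792]
```

play_rows(motion=[[0.6,[0,0,0],0],[0.6,[0,0,0],0],[0.6,[0,0,0],0],[0.6,[0,0,0],0],[0.6,[0,0,0.045],0]])

```text
time: 9.4
tool_pos: [0.6532, -0.0041, 0.0463]
tool_rot: [0.685, -0.16, 0.692, 0.162]
contact_force: [-0.1, -0.0, -1.5]
gripper_width: 0.396
```

```bash
python3 st.py
```

```text
t 9.4 tcp [ 0.6532 -0.0041  0.0463] jaw 26.31 F [-0.0563 -0.0136 -1.4872] w 33.61890440961585 j [-0.1202  0.2955  1.6648 -0.      1.1925 -0.5793]
```

play_rows(motion=[[0.6,[-0.018,0.04,0.015],-0.1],[0.6,[-0.037,0.08,0.015],-0.2],[0.6,[-0.056,0.12,0.015],-0.34],[0.6,[-0.075,0.16,0.015],-0.34],[0.6,[-0.094,0.2,0.015],-0.34]])

```text
time: 9.9
tool_pos: [0.5633, 0.1969, 0.0678]
tool_rot: [0.707, -0.042, 0.705, 0.042]
contact_force: [1.2, 0.4, 0.1]
gripper_width: 0.399
```

play_rows(motion=[[0.6,[-0.0165,0.041,0],0],[0.6,[-0.0165,0.041,-0.025],0],[0.6,[-0.0165,0.041,-0.044],0],[0.6,[-0.0165,0.041,-0.044],0],[0.6,[-0.0165,0.041,-0.044],0]])

```text
time: 10.4
tool_pos: [0.5473, 0.2364, 0.0231]
tool_rot: [0.706, -0.042, 0.706, 0.042]
contact_force: [0.2, -0.4, -0.6]
gripper_width: 0.397
```

play_rows(motion=[[0.6,[0,0,-0.006],0],[0.6,[0,0,-0.011],0],[0.6,[0,0,-0.011],0]])

```text
time: 10.7
tool_pos: [0.5481, 0.2364, 0.0142]
tool_rot: [0.706, -0.042, 0.706, 0.042]
contact_force: [-6.2, -1.7, 13.7]
gripper_width: 0.4
```

```bash
python3 st.py
```

```text
t 10.7 tcp [0.5481 0.2364 0.0142] jaw 6.8 F [-6.1776 -1.7226 13.6559] w 34.00416955371021 j [0.2825 0.2155 1.8239 0.     1.1017 0.1638]
```

play_rows(motion=[[0.6,[-0.0015,0,0.003],0],[0.6,[-0.0015,0,0.003],0],[0.6,[-0.0015,0,0],0],[0.6,[-0.0015,0,0],0]])

```text
time: 11.1
tool_pos: [0.5471, 0.2364, 0.0142]
tool_rot: [0.706, -0.042, 0.705, 0.042]
contact_force: [-4.4, -1.7, 15.0]
gripper_width: 0.397
```

```bash
python3 st.py
```

```text
t 11.1 tcp [0.5471 0.2364 0.0142] jaw 6.82 F [-4.4324 -1.6929 14.9619] w 33.71921593301236 j [ 0.2833  0.213   1.8269 -0.0004  1.0999  0.1645]
```

```bash
python3 - <<'E'
from h import *
p,d=cams.grab_frame("scene");a=p[215:315,210:360];cv2.imwrite("pics/s1.png",cv2.resize(a[:,:,::-1],None,fx=5,fy=5,interpolation=cv2.INTER_CUBIC))
E
```

```text
(no output)
```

View pics/s1.png

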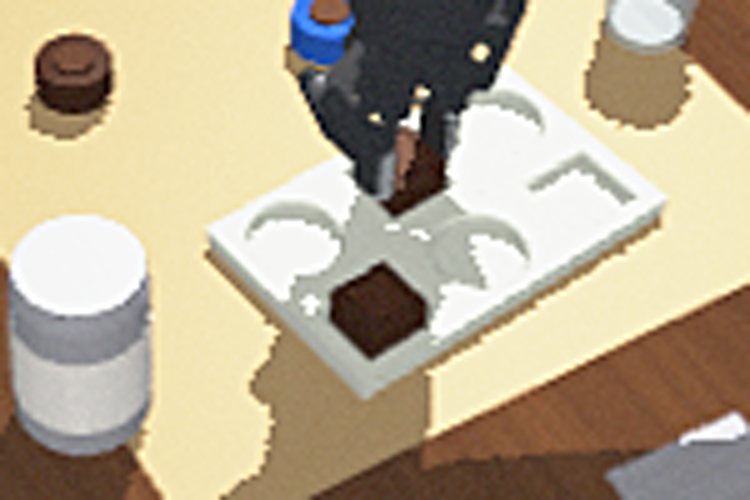

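play_rows(motion=[[0.0,[0,0,0.003],0],[-0.2,[0,0,0.003],0],[-0.2,[0,0,0.02],0],[-0.2,[-0.03,-0.03,0.06],0],[-0.3,[-0.04,-0.08,0.08],0]])

```text
time: 11.65
tool_pos: [0.5075, 0.1674, 0.088]
tool_rot: [0.706, -0.043, 0.706, 0.044]
contact_force: [1.0, -1.1, 0.3]
gripper_width: 0.644
```

play_rows(motion=[[-0.4,[-0.01,-0.05,0.02],0],[-0.4,[-0.02,-0.1,0.02],0]])

```text
time: 11.85
tool_pos: [0.4907, 0.0709, 0.1101]
tool_rot: [0.708, -0.043, 0.704, 0.043]
contact_force: [0.1, -0.1, -0.5]
gripper_width: 0.705
```

```bash
cat > look.py <<'E'
import sys
from edge import *
tag=sys.argv[1]
for n in("top","scene"):
    p,d=cams.grab_frame(n);np.savez(f"{n}{tag}.npz",p=p,d=d)
    y0,y1,x0,x1=(140,230,140,215) if n=="top" else (215,315,210,360)
    cv2.imwrite(f"pics/{n}{tag}.png",cv2.resize(p[y0:y1,x0:x1,::-1],None,fx=5,fy=5,interpolation=cv2.INTER_CUBIC))
E
python3 look.py 2; python3 st.py; python3 -c "
import cv2,numpy as np
a=cv2.imread('pics/top2.png');b=cv2.imread('pics/scene2.png');h=500
a=cv2.resize(a,None,fx=.9,fy=.9);b=cv2.resize(b,None,fx=.6,fy=.6)
H=max(a.shape[0],b.shape[0]);c=np.zeros((H,a.shape[1]+b.shape[1],3),np.uint8);c[:a.shape[0],:a.shape[1]]=a;c[:b.shape[0],a.shape[1]:]=b;cv2.imwrite('pics/c2.png',c)"
```

```text
t 11.95 tcp [0.489  0.0677 0.1078] jaw 6.48 F [-0.1629  0.4751  0.0437] w 59.45492298019089 j [-0.0125 -0.1568  2.028  -0.0016  1.2687 -0.1251]
```

View pics/c2.png

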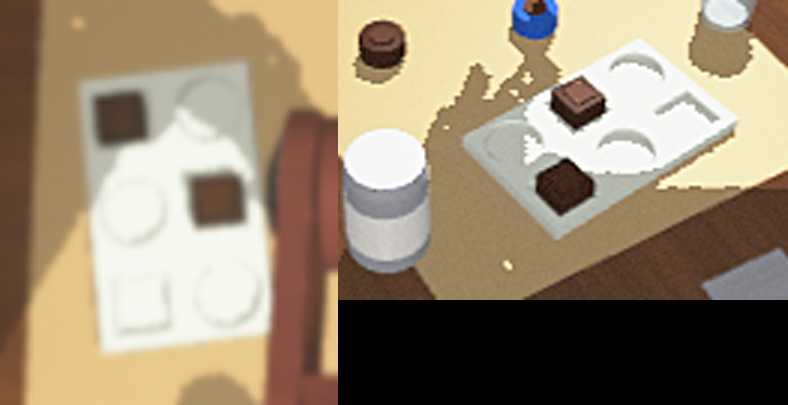

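```bash
cat > chk.py <<'E'
import sys
from edge import *
tag=sys.argv[1]
H={"sq1":(.6094,.3084),"sq0":(.5475,.2365),"sq-1":(.4704,.2918),"r0":(.5399,.3001),"r-1":(.478,.2282),"r1":(.617,.2448)}
for k,c in H.items():
    for n in("top","scene"):
        z=np.load(f"{n}{tag}.npz");X=cloud(n,z["d"])
        m=(np.hypot(X[...,0]-c[0],X[...,1]-c[1])<.013)
        P=X[m]; A=np.linalg.lstsq(np.c_[P[:,:2]-c,np.ones(len(P))],P[:,2],rcond=None)[0]
        kind="rect" if k[0]=="s" else "c";W=.036 if kind=="rect" else .044
        zt=np.median(P[:,2])
        s=""
        if zt>.018:
            ps,e,cn=fit(n,z["p"],(*c,6.8*np.pi/180),W,W,zt-.002,kind,rng=2.5)
            s=(np.round((ps[:2]-c)*1000,1),round(np.degrees(ps[2]),1),round(e,2))
        print(k,n,"ztop %.1f slopes %s"%(zt*1e3,np.round(A[:2],2)),s)
E
python3 chk.py 2
```

```text
sq1 top ztop 28.6 slopes [-0.08  0.13] (array([-3.5, -1.5]), np.float64(10.7), np.float64(1.55))
sq1 scene ztop 27.5 slopes [-0.04 -0.02] (array([0.9, 4.3]), np.float64(11.0), np.float64(2.63))
sq0 top ztop 28.1 slopes [-0.12  0.02] (array([-2.2, -1.8]), np.float64(9.5), np.float64(1.73))
sq0 scene ztop 27.4 slopes [-0.01 -0.07] (array([-0.1, -1.8]), np.float64(6.6), np.float64(0.81))
sq-1 top ztop 3.7 slopes [-0.08 -0.08] 
sq-1 scene ztop 3.9 slopes [-0.04  0.03] 
r0 top ztop 3.9 slopes [-0.07  0.06] 
r0 scene ztop 3.9 slopes [-0.02  0.03] 
r-1 top ztop 3.9 slopes [-0.01 -0.02] 
r-1 scene ztop 4.0 slopes [-0.   -0.01] 
r1 top ztop 4.0 slopes [0.03 0.01] 
r1 scene ztop 3.8 slopes [ 0.02 -0.04]
```

```bash
sed -e 's/{n}0.npz/{n}2.npz/' run1.py > run2.py; sed -i '/^"rack"/d;/^"hN"/d' run2.py; python3 run2.py | grep -v s[BC]
```

```text
tray top [0.5431 0.2676] 6.9 0.88 100
tray scene [0.5516 0.2708] 7.4 2.21 92
sA top [0.4375 0.0727] -27.0 0.86 93
sA scene [0.4386 0.0721] -25.4 1.04 99
rA top [0.4429 0.0058] -5.5 0.47 40
rA scene [0.4446 0.0054] -40.5 0.78 60
rB top [0.6564 0.0829] -0.0 0.8 60
rB scene [0.6598 0.0823] -0.6 0.66 59
```

play_rows(motion=[[-0.45,[0.045,0.007,0],0],[-0.45,[0.09,0.014,0],0],[-0.45,[0.135,0.021,0],0],[-0.45,[0.1715,0.026,-0.015],0],[-0.45,[0.1715,0.026,-0.045],0]])

```text
time: 12.45
tool_pos: [0.6673, 0.0989, 0.0647]
tool_rot: [0.709, -0.042, 0.703, 0.042]
contact_force: [-0.4, -0.7, 0.6]
gripper_width: 0.729
```

play_rows(motion=[[-0.45,[0,0,-0.04],0],[-0.45,[0,0,-0.06],0],[-0.45,[0,0,-0.06],0],[0.6,[0,0,-0.06],0],[0.6,[0,0,-0.06],0]])

```text
time: 12.95
tool_pos: [0.6619, 0.0983, 0.0036]
tool_rot: [0.707, -0.042, 0.705, 0.042]
contact_force: [-0.3, -0.9, 0.6]
gripper_width: 0.439
```

play_rows(motion=[[0.6,[0,0,0],0],[0.6,[0,0,0],0],[0.6,[0,0,0],0]])

```text
time: 13.25
tool_pos: [0.6622, 0.0981, 0.0034]
tool_rot: [0.707, -0.042, 0.705, 0.042]
contact_force: [-0.9, 1.5, 5.7]
gripper_width: 0.437
```

```bash
python3 st.py
```

```text
t 13.25 tcp [0.6622 0.0981 0.0034] jaw 6.82 F [-0.8818  1.4907  5.6504] w 37.12047850794472 j [ 0.0359  0.377   1.644   0.0003  1.1176 -0.0832]
```

play_rows(motion=[[-0.45,[0,0,0],0],[-0.45,[0,0,0],0],[-0.45,[-0.01,0,0.04],0],[-0.45,[-0.02,0.01,0.08],0],[-0.45,[-0.05,0.05,0.08],0]])

```text
time: 13.75
tool_pos: [0.6168, 0.1462, 0.0887]
tool_rot: [0.711, -0.04, 0.701, 0.04]
contact_force: [0.5, 0.6, 0.9]
gripper_width: 0.724
```

play_rows(motion=[[-0.45,[-0.02,0.04,0],0],[-0.45,[-0.02,0.07,0],0],[-0.45,[-0.02,0.07,0],0]])

```text
time: 14.05
tool_pos: [0.5897, 0.2209, 0.081]
tool_rot: [0.706, -0.043, 0.706, 0.044]
contact_force: [0.2, -0.3, 1.5]
gripper_width: 0.724
```

```bash
python3 look.py 3; python3 st.py; sed -e 's/{n}0.npz/{n}3.npz/' run1.py > run2.py; sed -i '/^"rack"/d;/^"hN"/d' run2.py; python3 run2.py | grep -v s[BC]; python3 - <<'E'
from fit import *
for n in("top","scene"):
    z=np.load(n+"3.npz")
    for c in((.658,.083),(.443,.0055)):
        P,m=choc(n,z["p"],z["d"],c);T=P[P[:,2]>.018];print(n,rectfit(T),T[:,:2].mean(0))
E
```

```text
t 14.15 tcp [0.5905 0.2181 0.0808] jaw 6.9 F [-0.5068 -0.2855  0.0328] w 61.66455673456803 j [ 0.2359  0.197   1.718  -0.0006  1.2275  0.1157]
tray top [0.5334 0.2649] 1.5 2.28 34
tray scene [0.5493 0.2697] 1.7 2.73 82
sA top [0.4368 0.0728] -24.6 0.78 100
sA scene [0.4204 0.0635] -38.1 0.78 54
rA top [0.4427 0.0062] 32.2 0.52 60
rA scene [ 0.4308 -0.0087] 123.1 1.97 47
rB top [0.6581 0.0826] 0.0 0.77 60
rB scene [0.6615 0.0818] 20.1 0.79 59
top (array([658.9,  82.8]), array([40.5, 38.6]), 87.4) [0.6586 0.0818]
top (array([441.7,   4.5]), array([41.5, 39.4]), 44.1) [0.4417 0.0045]
scene (array([661.6,  82.1]), array([43.4, 40.7]), 61.7) [0.661  0.0834]
scene (array([0., 0.]), array([0., 0.]), 0.0) [nan nan]<stdin>:5: RuntimeWarning: Mean of empty slice.
  ret = um.true_divide(
```

play_rows(motion=[[-0.45,[0.02,-0.04,0.005],0],[-0.45,[0.04,-0.08,0.005],0],[-0.45,[0.06,-0.12,0.005],0],[-0.45,[0.0685,-0.136,0],0],[-0.45,[0.0685,-0.136,-0.01],0]])

```text
time: 14.65
tool_pos: [0.6611, 0.0783, 0.0717]
tool_rot: [0.707, -0.04, 0.705, 0.04]
contact_force: [0.0, 0.2, 0.9]
gripper_width: 0.726
```

play_rows(motion=[[-0.45,[0,0,-0.03],0],[-0.45,[0,0,-0.065],0],[-0.45,[0,0,-0.065],0],[-0.45,[0,0,-0.065],0]])

```text
time: 15.05
tool_pos: [0.6578, 0.0826, 0.0049]
tool_rot: [0.705, -0.042, 0.707, 0.042]
contact_force: [0.0, 1.3, 0.1]
gripper_width: 0.726
```

```bash
python3 st.py
```

```text
t 15.05 tcp [0.6578 0.0826 0.0049] jaw 6.85 F [0.0073 1.2903 0.1158] w 61.68263055487889 j [ 0.0126  0.3656  1.656   0.0003  1.1235 -0.1071]
```

play_rows(motion=[[0.6,[0,0,0],0],[0.6,[0,0,0],0],[0.6,[0,0,0],0],[0.6,[0,0,0],0]])

```text
time: 15.45
tool_pos: [0.6613, 0.0822, 0.0091]
tool_rot: [0.707, -0.042, 0.704, 0.042]
contact_force: [0.6, 1.0, 7.3]
gripper_width: 0.484
```

```bash
python3 st.py
```

```text
t 15.45 tcp [0.6613 0.0822 0.0091] jaw 6.83 F [0.5761 1.0083 7.2908] w 41.171834041122246 j [ 0.012   0.3624  1.6518  0.0004  1.123  -0.1074]
```

play_rows(motion=[[0.6,[0,0,0.04],0],[0.6,[0,0,0.06],0],[0.6,[-0.01,0.04,0.06],0],[0.6,[-0.02,0.08,0.06],0],[0.6,[-0.03,0.12,0.06],0]])

```text
time: 15.95
tool_pos: [0.6293, 0.2029, 0.0671]
tool_rot: [0.706, -0.042, 0.705, 0.042]
contact_force: [0.9, -0.1, -0.6]
gripper_width: 0.483
```

play_rows(motion=[[0.6,[-0.012,0.0425,0],0],[0.6,[-0.012,0.0425,-0.03],0],[0.6,[-0.012,0.0425,-0.044],0],[0.6,[-0.012,0.0425,-0.044],0],[0.6,[-0.012,0.0425,-0.044],0]])

```text
time: 16.45
tool_pos: [0.6173, 0.2434, 0.0222]
tool_rot: [0.705, -0.042, 0.706, 0.041]
contact_force: [0.2, -0.5, 0.4]
gripper_width: 0.483
```

```bash
python3 st.py
```

```text
t 16.45 tcp [0.6173 0.2434 0.0222] jaw 6.75 F [ 0.1602 -0.5115  0.3913] w 41.04644038260562 j [ 0.2636  0.3425  1.6519 -0.0002  1.1487  0.1459]
```

play_rows(motion=[[0.6,[0,0.001,-0.004],0],[0.6,[0,0.001,-0.008],0],[0.6,[0,0.001,-0.008],0],[0.6,[0,0.001,-0.008],0]])

```text
time: 16.85
tool_pos: [0.6173, 0.2451, 0.0143]
tool_rot: [0.706, -0.042, 0.706, 0.042]
contact_force: [-0.5, 0.1, -0.2]
gripper_width: 0.488
```

```bash
python3 st.py
```

```text
t 16.85 tcp [0.6173 0.2451 0.0143] jaw 6.8 F [-0.4641  0.1189 -0.1669] w 41.506959821461024 j [ 0.266   0.3536  1.653  -0.      1.1353  0.1474]
```

play_rows(motion=[[-0.2,[0,0,0],0],[-0.2,[0,0,0.005],0],[-0.3,[0,0,0.04],0],[-0.4,[-0.01,-0.01,0.07],-0.1],[-0.4,[-0.04,-0.04,0.07],-0.2]])

```text
time: 17.35
tool_pos: [0.5829, 0.2074, 0.0918]
tool_rot: [0.711, 0.031, 0.702, -0.028]
contact_force: [0.6, -0.9, 1.4]
gripper_width: 0.699
```

play_rows(motion=[[-0.4,[-0.03,-0.03,0],-0.14],[-0.4,[-0.06,-0.06,0],-0.28],[-0.4,[-0.09,-0.09,0],-0.346],[-0.4,[-0.12,-0.12,0],-0.346],[-0.4,[-0.14,-0.133,0],-0.346]])

```text
time: 17.85
tool_pos: [0.4357, 0.0709, 0.0844]
tool_rot: [0.691, 0.15, 0.691, -0.15]
contact_force: [0.6, 0.4, 0.9]
gripper_width: 0.701
```

play_rows(motion=[[-0.4,[0,0,0],0],[-0.4,[0,0,0],0]])

```text
time: 18.05
tool_pos: [0.438, 0.0724, 0.0851]
tool_rot: [0.692, 0.15, 0.69, -0.15]
contact_force: [1.4, -0.5, 0.1]
gripper_width: 0.693
```

```bash
python3 st.py
```

```text
t 18.05 tcp [0.438  0.0724 0.0851] jaw -24.5 F [ 1.4089 -0.4673  0.0736] w 58.89889232309823 j [-0.0043 -0.262   2.1574  0.0003  1.2439  0.4233]
```

play_rows(motion=[[-0.4,[0,0,-0.045],0],[-0.4,[0,0,-0.075],0],[-0.4,[0,0,-0.075],0],[-0.4,[0,0,-0.075],0],[0.6,[0,0,-0.075],0]])

```text
time: 18.55
tool_pos: [0.4396, 0.0727, 0.0113]
tool_rot: [0.692, 0.15, 0.69, -0.149]
contact_force: [-0.7, 0.7, 0.3]
gripper_width: 0.547
```

play_rows(motion=[[0.6,[0,0,0],0],[0.6,[0,0,0],0],[0.6,[0,0,0],0],[0.6,[0,0,0],0]])

```text
time: 18.95
tool_pos: [0.4398, 0.0725, 0.0118]
tool_rot: [0.693, 0.15, 0.689, -0.149]
contact_force: [0.2, -0.3, 5.7]
gripper_width: 0.401
```

```bash
python3 st.py
```

```text
t 18.95 tcp [0.4398 0.0725 0.0118] jaw -24.46 F [ 0.1779 -0.316   5.7093] w 34.04685394897267 j [-0.004  -0.1332  2.1896  0.0004  1.08    0.4228]
```

play_rows(motion=[[0.6,[0,0,0.04],0],[0.6,[0.012,0.02,0.065],0.1],[0.6,[0.022,0.065,0.065],0.24],[0.6,[0.03,0.11,0.065],0.38],[0.6,[0.032,0.155,0.065],0.5]])

```text
time: 19.45
tool_pos: [0.4707, 0.2292, 0.0758]
tool_rot: [0.708, -0.027, 0.705, 0.028]
contact_force: [0.7, 0.5, -1.1]
gripper_width: 0.402
```

play_rows(motion=[[0.6,[0,0.04,0],0.046],[0.6,[0,0.064,-0.02],0.046],[0.6,[0,0.064,-0.05],0.046],[0.6,[0,0.064,-0.05],0.046],[0.6,[0,0.064,-0.05],0.046]])

```text
time: 19.95
tool_pos: [0.4693, 0.2913, 0.0246]
tool_rot: [0.706, -0.042, 0.706, 0.042]
contact_force: [0.7, -0.5, 0.1]
gripper_width: 0.4
```

```bash
python3 st.py
```

```text
t 19.95 tcp [0.4693 0.2913 0.0246] jaw 6.83 F [ 0.6969 -0.4706  0.1019] w 33.9713905189269 j [ 0.4209  0.1047  1.929  -0.0002  1.1087  0.3018]
```

play_rows(motion=[[0.6,[0.0006,0.0004,-0.004],0],[0.6,[0.0006,0.0004,-0.008],0],[0.6,[0.0006,0.0004,-0.008],0],[0.6,[0.0006,0.0004,-0.008],0]])

```text
time: 20.35
tool_pos: [0.4699, 0.2915, 0.0163]
tool_rot: [0.706, -0.042, 0.706, 0.042]
contact_force: [-0.4, -0.6, -1.0]
gripper_width: 0.399
```

```bash
python3 st.py
```

```text
t 20.35 tcp [0.4699 0.2915 0.0163] jaw 6.79 F [-0.3626 -0.6248 -1.0223] w 33.93539805531937 j [ 0.4206  0.1189  1.93   -0.      1.093   0.3021]
```

play_rows(motion=[[-0.2,[0,0,0],0],[-0.2,[0,0,0.005],0],[-0.3,[0,0,0.04],0],[-0.45,[0.002,-0.02,0.07],0],[-0.45,[0.002,-0.06,0.07],0]])

```text
time: 20.85
tool_pos: [0.476, 0.2339, 0.0926]
tool_rot: [0.71, -0.042, 0.702, 0.044]
contact_force: [0.4, -0.3, 0.7]
gripper_width: 0.727
```

play_rows(motion=[[-0.45,[-0.006,-0.045,0],0],[-0.45,[-0.012,-0.09,0],0],[-0.45,[-0.018,-0.135,0],0],[-0.45,[-0.024,-0.18,0],0],[-0.45,[-0.0285,-0.226,0],0]])

```text
time: 21.35
tool_pos: [0.4432, 0.0042, 0.087]
tool_rot: [0.706, -0.042, 0.705, 0.042]
contact_force: [1.0, 0.4, 0.2]
gripper_width: 0.728
```

play_rows(motion=[[-0.45,[0,0,0],0],[-0.45,[0,0,0],0]])

```text
time: 21.55
tool_pos: [0.4437, 0.005, 0.0869]
tool_rot: [0.706, -0.041, 0.706, 0.041]
contact_force: [-0.3, 1.1, 0.8]
gripper_width: 0.72
```

```bash
python3 st.py
```

```text
t 21.55 tcp [0.4437 0.005  0.0869] jaw 6.66 F [-0.2583  1.1178  0.8092] w 61.21371484667818 j [-0.1571 -0.2643  2.1561  0.0005  1.2488 -0.2735]
```

play_rows(motion=[[-0.45,[0,0.0005,-0.045],0],[-0.45,[0,0.0005,-0.077],0],[-0.45,[0,0.0005,-0.077],0],[-0.45,[0,0.0005,-0.077],0],[0.6,[0,0.0005,-0.077],0]])

```text
time: 22.05
tool_pos: [0.4453, 0.0068, 0.0113]
tool_rot: [0.707, -0.043, 0.705, 0.042]
contact_force: [0.9, 0.4, -0.0]
gripper_width: 0.57
```

play_rows(motion=[[0.6,[0,0,0],0],[0.6,[0,0,0],0],[0.6,[0,0,0],0],[0.6,[0,0,0],0]])

```text
time: 22.45
tool_pos: [0.4458, 0.0064, 0.0121]
tool_rot: [0.708, -0.042, 0.704, 0.042]
contact_force: [-1.2, 2.0, 6.3]
gripper_width: 0.483
```

```bash
python3 st.py
```

```text
t 22.45 tcp [0.4458 0.0064 0.0121] jaw 6.82 F [-1.216   1.9675  6.2925] w 41.08241522355347 j [-0.1534 -0.1331  2.189   0.0011  1.0809 -0.2729]
```

play_rows(motion=[[0.6,[0,0,0.04],0],[0.6,[0.008,0.03,0.065],0],[0.6,[0.016,0.075,0.065],0],[0.6,[0.024,0.12,0.065],0],[0.6,[0.03,0.165,0.065],0]])

```text
time: 22.95
tool_pos: [0.4748, 0.1732, 0.0763]
tool_rot: [0.707, -0.042, 0.704, 0.042]
contact_force: [0.3, -0.0, -0.9]
gripper_width: 0.48
```

play_rows(motion=[[0.6,[0.004,0.04,0],0],[0.6,[0.004,0.0575,-0.02],0],[0.6,[0.004,0.0575,-0.05],0],[0.6,[0.004,0.0575,-0.05],0],[0.6,[0.004,0.0575,-0.05],0]])

```text
time: 23.45
tool_pos: [0.4775, 0.2287, 0.025]
tool_rot: [0.706, -0.042, 0.706, 0.042]
contact_force: [0.0, -0.0, 0.4]
gripper_width: 0.482
```

```bash
python3 st.py
```

```text
t 23.45 tcp [0.4775 0.2287 0.025 ] jaw 6.81 F [ 0.0112 -0.0461  0.3862] w 40.970541077651646 j [0.3061 0.0524 1.984  0.     1.1057 0.1872]
```

play_rows(motion=[[0.6,[0.0004,0,-0.004],0],[0.6,[0.0004,0,-0.0085],0],[0.6,[0.0004,0,-0.0085],0],[0.6,[0.0004,0,-0.0085],0]])

```text
time: 23.85
tool_pos: [0.4785, 0.2286, 0.0164]
tool_rot: [0.706, -0.042, 0.705, 0.042]
contact_force: [0.1, -0.6, 0.5]
gripper_width: 0.483
```

```bash
python3 st.py
```

```text
t 23.85 tcp [0.4785 0.2286 0.0164] jaw 6.8 F [ 0.0553 -0.5798  0.5297] w 41.017066712932646 j [ 0.3055  0.0674  1.9855 -0.0002  1.0876  0.187 ]
```

play_rows(motion=[[-0.2,[0,0,0],0],[-0.2,[0,0,0.005],0],[-0.3,[0,0,0.045],0],[-0.3,[0,-0.02,0.08],0],[-0.3,[0,-0.06,0.1],0]])

```text
time: 24.35
tool_pos: [0.4794, 0.1699, 0.1195]
tool_rot: [0.707, -0.043, 0.704, 0.044]
contact_force: [0.7, -0.6, 0.3]
gripper_width: 0.648
```

play_rows(motion=[[-0.3,[0,-0.045,0],0],[-0.3,[0,-0.09,0],0],[-0.3,[0,-0.135,0],0],[-0.3,[0,-0.18,0],0],[-0.3,[0,-0.22,0],0]])

```text
time: 24.85
tool_pos: [0.4775, -0.0531, 0.1162]
tool_rot: [0.706, -0.042, 0.706, 0.042]
contact_force: [0.2, -0.0, -1.0]
gripper_width: 0.65
```

play_rows(motion=[[-0.3,[0,-0.045,0],0],[-0.3,[0,-0.09,0],0],[-0.3,[0,-0.135,0],0],[-0.3,[0,-0.16,0],0],[-0.3,[0,-0.16,0],0]])

```text
time: 25.35
tool_pos: [0.4777, -0.2141, 0.1163]
tool_rot: [0.706, -0.041, 0.706, 0.04]
contact_force: [0.7, 0.5, -0.2]
gripper_width: 0.651
```

```bash
python3 st.py; python3 look.py 4; python3 chk.py 4; python3 - <<'E'
from h import *
z=np.load("top4.npz")["p"];cv2.imwrite("pics/t4.png",cv2.resize(z[:300,60:460,::-1],(800,600)))
z=np.load("scene4.npz")["p"];cv2.imwrite("pics/s4.png",cv2.resize(z[:,:,::-1],(800,600)))
for n in("top","scene"):
  for t in("round0","square0"):
    print(n,t,[(np.round(e["at"],3).tolist(),round(e["score"],2)) for e in nets.landmark_of(n,t)])
E
```

```text
t 25.35 tcp [ 0.4777 -0.2141  0.1163] jaw 6.58 F [ 0.6965  0.4548 -0.1661] w 55.37424125782293 j [-0.5633 -0.0909  1.953  -0.0006  1.2788 -0.678 ]
sq1 top ztop 27.9 slopes [-0.02  0.05] (array([-2.7, -1. ]), np.float64(9.8), np.float64(1.65))
sq1 scene ztop 27.3 slopes [-0.  0.] (array([0. , 0.3]), np.float64(6.0), np.float64(0.74))
sq0 top ztop 28.0 slopes [-0.08  0.02] (array([-3.2, -2.6]), np.float64(6.7), np.float64(0.91))
sq0 scene ztop 27.2 slopes [-0.04  0.07] (array([ 0.3, -1.4]), np.float64(6.6), np.float64(0.79))
sq-1 top ztop 28.0 slopes [-0.05 -0.  ] (array([-2.8, -2.3]), np.float64(8.7), np.float64(0.78))
sq-1 scene ztop 27.4 slopes [-0.04 -0.07] (array([0.6, 2.7]), np.float64(9.7), np.float64(1.57))
r0 top ztop 4.3 slopes [0.01 0.01] 
r0 scene ztop 3.4 slopes [ 0.01 -0.06] 
r-1 top ztop 27.7 slopes [-0.02  0.09] (array([-1.9, -1.7]), np.float64(6.8), np.float64(0.83))
r-1 scene ztop 27.6 slopes [-0.09 -0.02] (array([-0.1, -1.3]), np.float64(-72.1), np.float64(0.92))
r1 top ztop 27.5 slopes [-0.    0.12] (array([-2.6, -1.6]), np.float64(6.8), np.float64(0.86))
r1 scene ztop 27.6 slopes [-0.08 -0.03] (array([0.9, 1.4]), np.float64(6.8), np.float64(0.69))
top round0 [([0.478, 0.225, 0.003], 0.73), ([0.517, 0.121, -0.001], 0.72), ([0.619, 0.241, 0.004], 0.62)]
top square0 [([0.468, 0.292, 0.001], 0.73), ([0.612, 0.309, 0.003], 0.68)]
scene round0 [([0.523, 0.115, -0.002], 0.73), ([0.482, 0.232, 0.008], 0.69), ([0.617, 0.243, 0.0], 0.51), ([0.373, -0.218, -0.002], 0.44)]
scene square0 [([0.607, 0.308, 0.004], 0.73), ([0.467, 0.295, 0.002], 0.61), ([0.544, 0.234, 0.005], 0.47)]
```

View pics/t4.png

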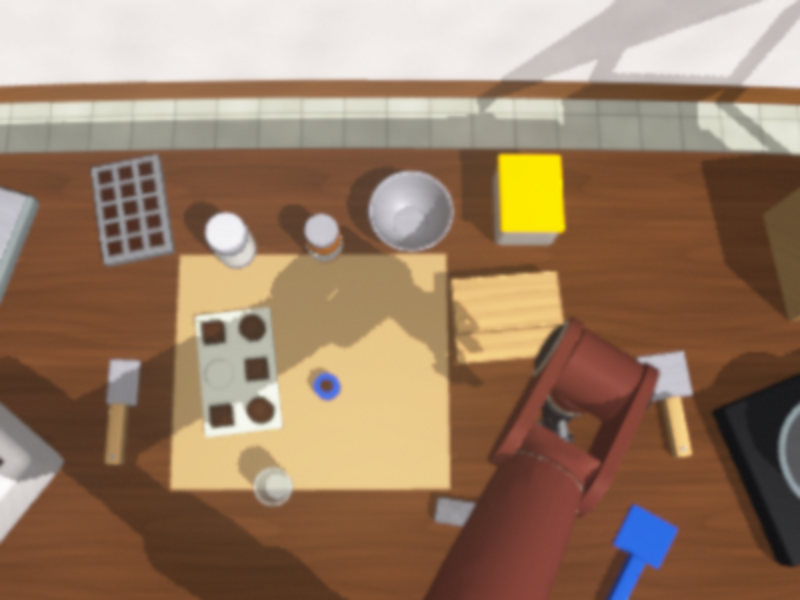

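View pics/s4.png

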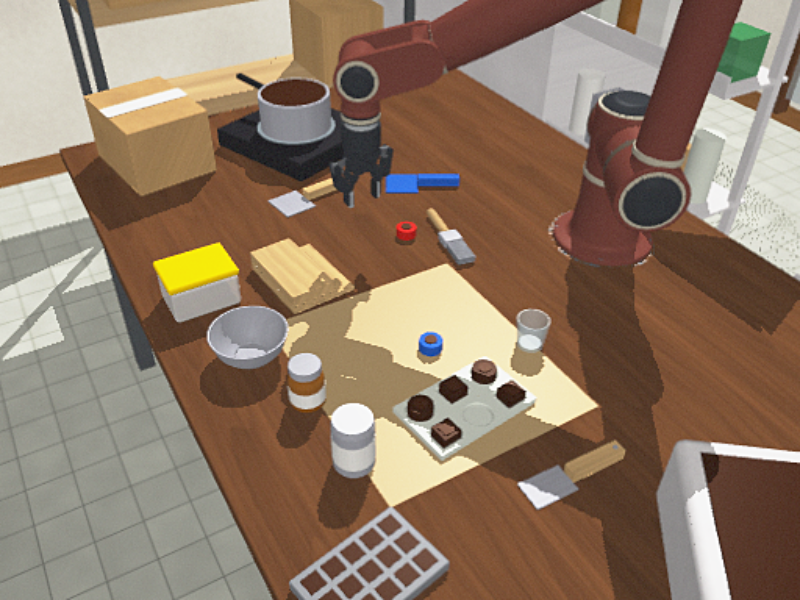

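Five chocolates were on the bench, and all five are seated: tops at about 28 mm above the table, flat. Next is the wide scraper, so I'll refine its pose.

```bash
cat > scr.py <<'E'
import sys
from edge import *
tag=sys.argv[1];d=np.pi/180
J={"hN":((.44,.466,-1*d),.1,.026,.022),"bN":((.527,.464,-1*d),.075,.05,.003),
"hW":((.448,-.465,10*d),.1,.026,.022),"bW":((.534,-.45,10*d),.075,.084,.003),"rack":((.6538,-.1797,5*d),.09,.176,.042)}
for k,v in J.items():
    for n in("top","scene"):
        z=np.load(f"{n}{tag}.npz")
        ps,e,c=fit(n,z["p"],*v,rng=3); a=ps[2];off=.05 if k[0]=="h" else -.0375
        print(k,n,np.round(ps[:2],4),"yaw",round(a/d,1),"origin",np.round(ps[:2]+off*np.array([np.cos(a),np.sin(a)]),4),round(e,2),c)
E
python3 scr.py 0;python3 scr.py 4
```

```text
hN top [0.4392 0.4656] yaw -1.0 origin [0.4892 0.4648] 0.45 75
hN scene [0.4418 0.4667] yaw -0.8 origin [0.4918 0.466 ] 0.68 64
bN top [0.5266 0.4639] yaw -2.6 origin [0.4891 0.4656] 0.79 86
bN scene [0.5284 0.463 ] yaw -1.9 origin [0.4909 0.4642] 0.65 88
hW top [ 0.447  -0.4646] yaw 9.4 origin [ 0.4963 -0.4564] 0.85 91
hW scene [ 0.449 -0.465] yaw 9.7 origin [ 0.4982 -0.4566] 1.58 100
bW top [ 0.5343 -0.4519] yaw 8.0 origin [ 0.4972 -0.4572] 0.82 95
bW scene [ 0.5349 -0.4519] yaw 8.5 origin [ 0.4978 -0.4575] 0.92 97
rack top [ 0.6538 -0.1793] yaw 4.7 origin [ 0.6164 -0.1823] 0.86 100
rack scene [ 0.6544 -0.1801] yaw 5.1 origin [ 0.6171 -0.1834] 0.06 100
hN top [0.4391 0.4658] yaw -1.4 origin [0.4891 0.4645] 0.27 76
hN scene [0.4428 0.4688] yaw -3.9 origin [0.4927 0.4654] 1.99 77
bN top [0.5265 0.4639] yaw -2.8 origin [0.4891 0.4658] 0.86 86
bN scene [0.5279 0.4627] yaw -2.4 origin [0.4905 0.4643] 0.62 88
hW top [ 0.4468 -0.4641] yaw 8.4 origin [ 0.4963 -0.4568] 0.78 89
hW scene [ 0.4479 -0.4644] yaw 8.4 origin [ 0.4973 -0.4571] 1.25 70
bW top [ 0.5343 -0.4522] yaw 7.3 origin [ 0.4971 -0.457 ] 0.82 83
bW scene [ 0.5351 -0.4519] yaw 8.5 origin [ 0.498  -0.4575] 0.98 97
rack top [ 0.654  -0.1792] yaw 4.5 origin [ 0.6167 -0.1821] 1.03 87
rack scene [ 0.6547 -0.1802] yaw 5.1 origin [ 0.6173 -0.1835] 0.04 72
```

```bash
python3 - <<'E'
from h import *
o=[]
for n,(a,b,c,e) in {"top":(160,245,350,430),"scene":(100,150,150,250)}.items():
    p=np.load(f"{n}4.npz")["p"];o.append(cv2.resize(p[a:b,c:e,::-1],(400,400),interpolation=cv2.INTER_CUBIC))
cv2.imwrite("pics/w.png",np.hstack(o))
E
```

```text
(no output)
```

View pics/w.png

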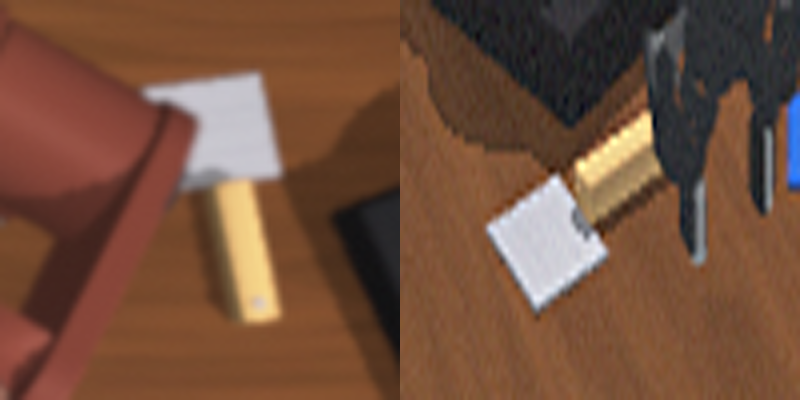

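```bash
python3 - <<'E'
from h import *
X=cloud("top",np.load("top0.npz")["d"])
for y0 in np.arange(-.64,-.48,.02):
    m=(X[...,0]>.40)&(X[...,0]<.56)&(X[...,1]>y0)&(X[...,1]<y0+.02)
    P=X[m];print(round(y0,2),[ (round(x,2),round(P[(P[:,0]>x)&(P[:,0]<x+.04),2].max(),3)) for x in np.arange(.4,.56,.04)])
E
```

```text
Traceback (most recent call last):
ValueError: zero-size array to reduction operation maximum which has no identity
```

play_rows(motion=[[-0.3,[-0.002,-0.04,0],-0.15],[-0.3,[-0.004,-0.08,0],-0.3],[-0.3,[-0.006,-0.12,0],-0.45],[-0.3,[-0.008,-0.16,0],-0.6],[-0.3,[-0.01,-0.2,0],-0.75]])

```text
time: 26.15
tool_pos: [0.4682, -0.4116, 0.1158]
tool_rot: [0.672, 0.221, 0.672, -0.221]
contact_force: [0.8, -0.2, 0.1]
gripper_width: 0.649
```

play_rows(motion=[[-0.3,[-0.0024,-0.0476,0],-0.15],[-0.3,[-0.0024,-0.0476,0],-0.3],[-0.3,[-0.0024,-0.0476,0],-0.45],[-0.3,[-0.0024,-0.0476,0],-0.6],[-0.3,[-0.0024,-0.0476,0],-0.74]])

```text
time: 26.65
tool_pos: [0.466, -0.4578, 0.1156]
tool_rot: [0.546, 0.449, 0.547, -0.449]
contact_force: [0.8, -0.4, 0.1]
gripper_width: 0.648
```

play_rows(motion=[[-0.3,[0,0,0],-0.05],[-0.3,[0,0,0],-0.05]])

```text
time: 26.85
tool_pos: [0.4661, -0.4578, 0.1157]
tool_rot: [0.536, 0.461, 0.537, -0.461]
contact_force: [0.4, 0.1, 0.5]
gripper_width: 0.65
```

```bash
python3 st.py
```

```text
t 26.85 tcp [ 0.4661 -0.4578  0.1157] jaw -81.32 F [0.3543 0.1469 0.4562] w 55.24044336445147 j [-0.8903  0.2105  1.639   0.0001  1.2924  0.5289]
```

```bash
python3 - <<'E'
from h import *
X=cloud("top",np.load("top0.npz")["d"])
m=(X[...,0]>.40)&(X[...,0]<.56)&(X[...,1]>-.64)&(X[...,1]<-.485)&(X[...,2]>.01)
P=X[m];print(len(P),P[:,1].max() if len(P) else 0)
print(P[np.argsort(-P[:,1])[:5]])
E
```

```text
1272 -0.5269678038422921
[[ 0.47049256 -0.5269678   0.04402069]
 [ 0.47208887 -0.52767676  0.02842652]
 [ 0.46696148 -0.52787626  0.01255482]
 [ 0.47148439 -0.52828654  0.0342795 ]
 [ 0.47373959 -0.52846137  0.01229488]]
```

play_rows(motion=[[-0.3,[-0.0008,-0.004,-0.045],0],[-0.3,[-0.0008,-0.004,-0.085],0],[-0.3,[-0.0008,-0.004,-0.106],0],[-0.3,[-0.0008,-0.004,-0.106],0],[-0.3,[-0.0008,-0.004,-0.106],0]])

```text
time: 27.35
tool_pos: [0.4651, -0.4625, 0.0101]
tool_rot: [0.536, 0.461, 0.536, -0.461]
contact_force: [0.6, -0.0, 1.1]
gripper_width: 0.651
```

```bash
python3 st.py
```

```text
t 27.35 tcp [ 0.4651 -0.4625  0.0101] jaw -81.34 F [ 0.5956 -0.043   1.1137] w 55.31071320430686 j [-0.896   0.3425  1.6756  0.0001  1.1236  0.5236]
```

play_rows(motion=[[0.9,[0,0,0],0],[0.9,[0,0,0],0],[0.9,[0,0,0],0],[0.9,[0,0,0],0],[0.9,[0,0,0],0]])

```text
time: 27.85
tool_pos: [0.466, -0.4643, 0.0126]
tool_rot: [0.538, 0.461, 0.535, -0.461]
contact_force: [0.2, 1.4, 6.2]
gripper_width: 0.28
```

```bash
python3 st.py
```

```text
t 27.85 tcp [ 0.466  -0.4643  0.0126] jaw -81.41 F [0.1869 1.4073 6.2089] w 23.75955328023956 j [-0.8967  0.3404  1.6733  0.0003  1.1236  0.5241]
```

play_rows(motion=[[0.9,[0,0,0.02],0],[0.9,[0,0,0.04],0],[0.9,[0,0,0.06],0],[0.9,[0,0,0.06],0],[0.9,[0,0,0.06],0]])

```text
time: 28.35
tool_pos: [0.4646, -0.4628, 0.0697]
tool_rot: [0.536, 0.461, 0.536, -0.461]
contact_force: [-0.1, 0.3, -1.9]
gripper_width: 0.28
```

```bash
python3 st.py
```

```text
t 28.35 tcp [ 0.4646 -0.4628  0.0697] jaw -81.41 F [-0.0645  0.2889 -1.9323] w 23.81492494513644 j [-0.8968  0.2658  1.6571 -0.0001  1.2182  0.5241]
```

play_rows(motion=[[0.9,[0.004,0.045,0],-0.013],[0.9,[0.008,0.09,0],-0.026],[0.9,[0.012,0.135,0],-0.04],[0.9,[0.016,0.18,0],-0.055],[0.9,[0.02,0.22,0],-0.0645]])

```text
time: 28.85
tool_pos: [0.4832, -0.24, 0.0675]
tool_rot: [0.519, 0.478, 0.522, -0.478]
contact_force: [1.4, -0.1, -1.9]
gripper_width: 0.282
```

play_rows(motion=[[0.9,[0,0.0035,-0.01],0],[0.9,[0,0.0035,-0.03],0],[0.9,[0,0.0035,-0.0445],0],[0.9,[0,0.0035,-0.0445],0],[0.9,[0,0.0035,-0.0445],0]])

```text
time: 29.35
tool_pos: [0.4842, -0.2397, 0.0246]
tool_rot: [0.52, 0.478, 0.521, -0.479]
contact_force: [-0.3, -0.3, -1.7]
gripper_width: 0.283
```

```bash
python3 st.py; python3 - <<'E'
from h import *
for n in("top","scene"):
    p,d=cams.grab_frame(n);np.savez(f"{n}5.npz",p=p,d=d)
o=[]
for n,(a,b,c,e) in {"top":(120,220,270,370),"scene":(120,220,150,250)}.items():
    p=np.load(f"{n}5.npz")["p"];o.append(cv2.resize(p[a:b,c:e,::-1],(400,400),interpolation=cv2.INTER_CUBIC))
cv2.imwrite("pics/w5.png",np.hstack(o))
E
```

```text
t 29.35 tcp [ 0.4842 -0.2397  0.0246] jaw -85.16 F [-0.2577 -0.3339 -1.7202] w 24.074794800994287 j [-0.5974  0.0783  1.9574 -0.0002  1.1075  0.889 ]
```

View pics/w5.png

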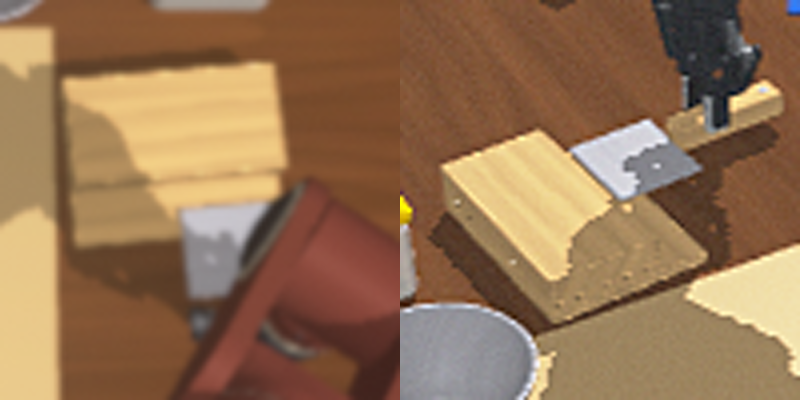

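```bash
python3 - <<'E'
from edge import *
d=np.pi/180
a=4.85*d;u=np.array([np.cos(a),np.sin(a)])
tcp=np.array([.4842,-.2397]);org=tcp+.032*u
for n in("scene","top"):
    z=np.load(n+"5.npz");X=cloud(n,z["d"])
    L=(X[...,:2]-org)@np.c_[u,[-u[1],u[0]]]
    m=(L[...,0]>.01)&(L[...,0]<.068)&(np.abs(L[...,1])<.036)&(X[...,2]<.03)&(X[...,2]>0.005)
    P=np.c_[L[m],X[m][:,2]];A=np.linalg.lstsq(np.c_[P[:,:2],np.ones(len(P))],P[:,2],rcond=None)[0];print(n,len(P),"top z=",A)
    ps,e,c=fit(n,z["p"],(*(org+.0375*u),a),.075,.084,.016,rng=3)
    dl=(ps[:2]-.0375*np.array([np.cos(ps[2]),np.sin(ps[2])])-org)
    print(n,"err along,lat mm",1e3*dl@u,1e3*dl@[-u[1],u[0]],"yaw",ps[2]/d,e,c)
    ps,e,c=fit(n,z["p"],(.6541,-.1797,a),.09,.176,.042,rng=3);print("rack",ps[:2],ps[2]/d,e)
E
```

```text
scene 227 top z= [-0.0056  0.0138  0.0153]
scene err along,lat mm 0.274151854234451 3.3317499116697857 yaw 4.215663993475157 1.0738463024811737 96
rack [ 0.6546 -0.1805] 5.027392241083264 0.5331136158369365
top 225 top z= [-0.0019  0.0117  0.0139]
top err along,lat mm 3.707268487258053 2.524895391199074 yaw 5.248766782850718 2.329000542657198 64
rack [ 0.6541 -0.1793] 3.30725386032384 1.3116500169072192
```

```bash
cat > side.py <<'E'
from edge import *
def side(n,p,c,a,W,H,z,which,rng=4):
    """offset (mm, outward) of each named side of a rect centred c, and contrast"""
    g=cv2.GaussianBlur(cv2.cvtColor(p,cv2.COLOR_RGB2GRAY),(0,0),.6).astype(float)
    P,N=outline((*c,a),W,H,z,"rect");i={"L":0,"R":1,"F":2,"B":3}[which];P=P[25*i:25*i+25];N=N[25*i:25*i+25]
    off=np.arange(-.008,.0081,.00025)
    S=P[:,None]+off[None,:,None]*N[:,None];q=proj(n,S.reshape(-1,3)).reshape(25,len(off),2)
    I=map_coordinates(g,[q[...,1],q[...,0]],order=1);G=np.abs(np.gradient(I,axis=1));k=G.argmax(1)
    return np.round(off[k]*1e3,1),G.max(1).round(0)
E
python3 - <<'E'
from side import *
d=np.pi/180;a=4.85*d;u=np.array([np.cos(a),np.sin(a)]);tcp=np.array([.4842,-.2397]);org=tcp+.032*u
for n in("top","scene"):
    p=np.load(n+"5.npz")["p"]
    for w in "LRF": print(n,"blade",w,*side(n,p,org+.0375*u,a,.075,.084,.0145,w))
    for w in "LRB": print(n,"rack",w,*side(n,p,(.6536,-.1797),a,.09,.176,.042,w))
E
```

```text
top blade L [ 2.3  1.8  1.5  3.8  3.5  3.3  3.   2.8  5.8  5.5  5.3  4.8  2.   2.5
  4.   3.8  3.3  3.  -6.7 -7.  -3.7 -1.5  0.3  1.3  1. ] [2. 2. 2. 2. 2. 2. 2. 2. 2. 2. 2. 2. 2. 2. 2. 1. 1. 1. 1. 1. 1. 1. 1. 1.
 1.]
top blade R [ 6.   2.8  3.3  6.3  3.8  8.   8.   8.  -8.  -8.  -5.2 -4.7 -7.2 -6.7
 -7.2 -8.  -6.  -6.2 -6.  -5.7 -8.  -4.2  2.3 -7.8 -7.5] [0. 0. 0. 0. 0. 0. 0. 0. 0. 0. 0. 0. 0. 0. 0. 0. 0. 1. 1. 1. 1. 1. 1. 1.
 2.]
top blade F [-0.2  0.  -4.  -8.  -8.  -8.   4.5  4.8  5.   5.3  5.5  5.8  5.3  5.5
  5.8  6.   3.8  4.   4.3  4.5  4.8  5.   5.3  4.8  5. ] [3. 3. 2. 2. 2. 1. 1. 1. 1. 1. 1. 1. 1. 1. 1. 1. 1. 1. 1. 1. 1. 1. 0. 0.
 1.]
top rack L [ 0.5  0.3  2.3  2.8  2.5  4.8  1.8  4.   0.5  0.3  3.   2.8  2.5 -0.5
 -0.7  2.3  4.5 -1.7 -2.  -2.5 -2.7 -3.   0.  -0.2 -0.7] [2. 2. 2. 2. 2. 2. 2. 2. 2. 1. 1. 1. 1. 1. 1. 2. 2. 2. 2. 2. 2. 2. 2. 3.
 3.]
top rack R [ 3.3  1.   0.8 -1.5 -1.2 -0.7 -0.2  0.   3.   1.   0.5 -1.7 -1.2 -1.
  2.3  0.   0.3  0.8  0.5 -1.7  1.3  1.5  2.   2.5  0.3] [3. 3. 3. 3. 3. 3. 3. 3. 3. 3. 3. 3. 3. 3. 3. 3. 3. 3. 3. 3. 3. 3. 3. 3.
 3.]
top rack B [ 
[... 817 characters left out ...]
 3. 3. 3. 3. 3. 3. 3. 3. 3. 3. 3. 3. 3.
 3.]
scene rack L [ 2.5  1.3  1.5 -2.2 -4.   0.   5.3  1.5  3.8  2.3 -3.  -2.   2.5 -4.5
 -2.7  1.5 -1.5 -0.2  0.8 -7.2 -7.2 -6.5 -1.2  0.5 -1. ] [0. 0. 1. 1. 0. 1. 1. 1. 0. 0. 0. 0. 0. 0. 0. 1. 1. 0. 0. 2. 3. 2. 3. 3.
 3.]
scene rack R [ 1.5 -1.   0.5  2.5 -1.5  0.8 -0.7  0.8  1.5  1.8 -2.   0.   1.5 -1.2
 -0.2 -0.2  1.  -0.2  1.   2.8 -0.5  1.  -1.5 -0.5  0.8] [4. 4. 3. 4. 4. 4. 4. 4. 3. 4. 4. 3. 3. 4. 4. 4. 4. 4. 4. 4. 4. 4. 4. 3.
 3.]
scene rack B [-1.5 -0.5 -0.7 -0.7 -0.5  4.   4.   4.3  0.   0.   0.   0.   0.   0.
  4.5  4.3  7.  -6.7 -0.7 -0.7  3.3  7.   7.   8.   8. ] [4. 4. 4. 4. 4. 3. 3. 3. 3. 3. 3. 3. 3. 3. 3. 3. 3. 3. 2. 3. 1. 0. 0. 0.
 0.]
```

play_rows(motion=[[0.9,[0.007,0.0004,0.001],0],[0.9,[0.014,0.001,0.001],0],[0.9,[0.02,0.0015,0.001],0],[0.9,[0.024,0.0018,0.001],0],[0.9,[0.028,0.0021,0.001],0]])

```text
time: 29.95
tool_pos: [0.5082, -0.2363, 0.0247]
tool_rot: [0.517, 0.476, 0.525, -0.481]
contact_force: [-20.9, -0.2, 5.1]
gripper_width: 0.285
```

```bash
python3 st.py
```

```text
t 29.95 tcp [ 0.5082 -0.2363  0.0247] jaw -85.12 F [-20.9082  -0.243    5.0973] w 24.217003770782814 j [-0.5656  0.1302  1.9008 -0.0054  1.1232  0.9224]
```

```bash
python3 - <<'E'
from h import *
s=state();print(s["ft_torque"],s["contact_force"])
p,d=cams.grab_frame("scene")
cv2.imwrite("pics/w6.png",cv2.resize(p[135:200,180:270,::-1],(800,578),interpolation=cv2.INTER_CUBIC))
E
```

```text
[-0.31381333  3.34492852 -0.7091065 ] [-20.90817874  -0.24295955   5.09731942]
```

View pics/w6.png

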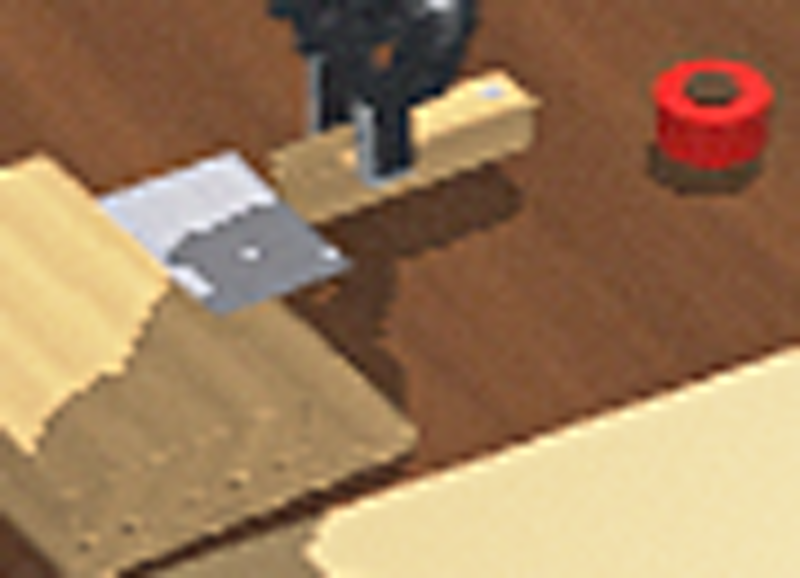

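play_rows(motion=[[0.9,[-0.01,-0.0008,0],0],[0.9,[-0.01,0.0012,0],0],[0.9,[-0.01,0.0012,0],0],[0.9,[-0.003,0.0018,0],0],[0.9,[0.003,0.0024,0],0]])

```text
time: 30.5
tool_pos: [0.5094, -0.2334, 0.0241]
tool_rot: [0.515, 0.475, 0.526, -0.482]
contact_force: [-24.4, 0.4, 5.0]
gripper_width: 0.279
```

```bash
python3 st.py;  python3 -c "
from h import *
print(state()['ft_torque'])"
```

```text
t 30.5 tcp [ 0.5094 -0.2334  0.0241] jaw -85.14 F [-24.3884   0.3968   4.967 ] w 23.75510031457782 j [-0.5593  0.1339  1.898  -0.0068  1.1274  0.9296]
[-0.04748763  3.01154667 -0.51590071]
```

play_rows(motion=[[0.9,[-0.012,-0.001,0],0],[0.9,[-0.0125,0.0055,0],0],[0.9,[-0.0125,0.0055,0],0],[0.9,[-0.0125,0.0055,0],0]])

```text
time: 30.9
tool_pos: [0.5041, -0.2293, 0.0268]
tool_rot: [0.522, 0.478, 0.52, -0.478]
contact_force: [0.7, 0.3, -1.8]
gripper_width: 0.28
```

```bash
python3 st.py; python3 - <<'E'
from side import *
s=state();print(s["ft_torque"])
d=np.pi/180;a=4.85*d;u=np.array([np.cos(a),np.sin(a)]);v=np.array([-u[1],u[0]]);tcp=s["tool_pos"][:2];org=tcp+.032*u
slot=np.array([.6119,-.2198]);print("TCP rel slot along,lat mm",(tcp-slot)@u*1e3,(tcp-slot)@v*1e3)
p,dd=cams.grab_frame("scene")
o,g=side("scene",p,org+.0375*u,a,.075,.084,.0155,"R");print(np.median(o),g.mean())
o,g=side("scene",p,org+.0375*u,a,.075,.084,.0155,"L");print(np.median(o),g.mean())
X=cloud("scene",dd);L=(X[...,:2]-org)@np.c_[u,v]
m=(L[...,0]>.01)&(L[...,0]<.068)&(np.abs(L[...,1])<.036)&(X[...,2]<.03)&(X[...,2]>0.012)
P=np.c_[L[m],X[m][:,2]];print("topz",np.linalg.lstsq(np.c_[P[:,:2],np.ones(len(P))],P[:,2],rcond=None)[0])
E
```

```text
t 30.9 tcp [ 0.5041 -0.2293  0.0268] jaw -85.08 F [ 0.6893  0.3151 -1.7892] w 23.793864781923073 j [-0.5614  0.1029  1.9265  0.0003  1.1105  0.9234]
[ 0.0415  0.0084 -0.0292]
TCP rel slot along,lat mm -108.19366845738676 -0.3350105775662182
2.5 3.16
1.5 1.44
topz [-0.0136 -0.009   0.0168]
```

play_rows(motion=[[0.9,[0,0,-0.0015],0],[0.9,[0.008,0.0007,-0.0015],0],[0.9,[0.016,0.0014,-0.0015],0],[0.9,[0.024,0.0021,-0.0015],0],[0.9,[0.03,0.0026,-0.0015],0]])

```text
time: 31.45
tool_pos: [0.5343, -0.2267, 0.0249]
tool_rot: [0.521, 0.478, 0.521, -0.478]
contact_force: [-0.4, -0.4, -1.6]
gripper_width: 0.282
```

```bash
python3 st.py;  python3 -c "
from h import *
print(state()['ft_torque'])"
```

```text
t 31.45 tcp [ 0.5343 -0.2267  0.0249] jaw -85.1 F [-0.4325 -0.4385 -1.5508] w 23.95808767922588 j [-0.5295  0.1647  1.8616  0.0001  1.1148  0.9556]
[ 0.02395398  0.03801779 -0.00596663]
```

In the slot, free of contact. Pushing on to the stop.

play_rows(motion=[[0.9,[0.005,0.0004,0],0],[0.9,[0.01,0.0008,0],0],[0.9,[0.014,0.0012,0],0],[0.9,[0.018,0.0015,0],0]])

```text
time: 31.85
tool_pos: [0.5514, -0.2251, 0.0247]
tool_rot: [0.521, 0.478, 0.521, -0.478]
contact_force: [-0.3, -0.1, -2.1]
gripper_width: 0.285
```

play_rows(motion=[[0.9,[0.002,0.0002,0],0],[0.9,[0.004,0.0003,0],0],[0.9,[0.004,0.0003,0],0]])

```text
time: 32.15
tool_pos: [0.5553, -0.2249, 0.0248]
tool_rot: [0.521, 0.478, 0.521, -0.478]
contact_force: [-0.2, -0.2, -2.4]
gripper_width: 0.281
```

play_rows(motion=[[0.9,[0.002,0.0002,0],0],[0.9,[0.004,0.0003,0],0],[0.9,[0.006,0.0005,0],0],[0.9,[0.006,0.0005,0],0]])

```text
time: 32.55
tool_pos: [0.5615, -0.2244, 0.0248]
tool_rot: [0.521, 0.478, 0.521, -0.478]
contact_force: [-0.5, -0.2, -1.1]
gripper_width: 0.285
```

play_rows(motion=[[0.9,[0.002,0.0002,0],0],[0.9,[0.004,0.0003,0],0],[0.9,[0.004,0.0003,0],0]])

```text
time: 32.85
tool_pos: [0.5646, -0.2242, 0.0245]
tool_rot: [0.52, 0.478, 0.521, -0.479]
contact_force: [-3.6, -1.0, -0.6]
gripper_width: 0.281
```

play_rows(motion=[[0.9,[0.001,0.0001,0],0],[0.9,[0.002,0.0002,0],0],[0.9,[0.002,0.0002,0],0]])

```text
time: 33.15
tool_pos: [0.5647, -0.2243, 0.0239]
tool_rot: [0.519, 0.477, 0.523, -0.48]
contact_force: [-8.9, -2.9, 0.6]
gripper_width: 0.28
```

```bash
python3 st.py;  python3 -c "
from h import *
print(state()['ft_torque'])"
```

```text
t 33.15 tcp [ 0.5647 -0.2243  0.0239] jaw -85.08 F [-8.9191 -2.869   0.5567] w 23.833578880723206 j [-0.4991  0.2275  1.7906 -0.0034  1.1291  0.9874]
[-0.41215714  1.35547344  0.13863714]
```

play_rows(motion=[[0.9,[-0.002,-0.001,0],0],[0.9,[0.0,-0.001,0],0],[0.9,[0.002,-0.001,0],0],[0.9,[0.003,-0.001,-0.0005],0]])

```text
time: 33.55
tool_pos: [0.565, -0.2255, 0.0226]
tool_rot: [0.518, 0.475, 0.525, -0.481]
contact_force: [-20.0, -4.4, 4.5]
gripper_width: 0.28
```

```bash
python3 st.py;  python3 -c "
from h import *
print(state()['ft_torque'])"
```

```text
t 33.55 tcp [ 0.565  -0.2255  0.0226] jaw -85.01 F [-19.9943  -4.3823   4.5306] w 23.796690630142212 j [-0.4989  0.2347  1.7844 -0.0072  1.1342  0.9879]
[-0.63116649  3.07141863  0.349979  ]
```

play_rows(motion=[[0.9,[-0.0035,0,0],0],[0.9,[-0.0035,0,-0.0012],0],[0.9,[-0.0035,0,-0.002],0],[0.9,[-0.0035,0,-0.002],0]])

```text
time: 33.95
tool_pos: [0.5647, -0.2251, 0.0225]
tool_rot: [0.52, 0.477, 0.523, -0.479]
contact_force: [-11.3, -0.8, 5.6]
gripper_width: 0.284
```

```bash
python3 st.py
```

```text
t 33.95 tcp [ 0.5647 -0.2251  0.0225] jaw -85.07 F [-11.3071  -0.8272   5.5983] w 24.172480931137915 j [-0.5005  0.2298  1.7905 -0.0026  1.1263  0.9854]
```

play_rows(motion=[[0.0,[0,0,0],0],[0.0,[0,0,0],0],[-0.1,[0,0,0],0],[-0.1,[0,0,0.02],0],[-0.2,[0,0,0.06],0]])

```text
time: 34.45
tool_pos: [0.5644, -0.2233, 0.079]
tool_rot: [0.518, 0.478, 0.523, -0.479]
contact_force: [-0.0, 0.9, 0.0]
gripper_width: 0.602
```

play_rows(motion=[[-0.3,[-0.01,0.01,0.04],0],[-0.3,[-0.02,0.055,0.05],0],[-0.3,[-0.03,0.1,0.05],0],[-0.3,[-0.04,0.145,0.05],0],[-0.3,[-0.05,0.19,0.05],0]])

```text
time: 34.95
tool_pos: [0.5167, -0.0333, 0.133]
tool_rot: [0.521, 0.479, 0.52, -0.478]
contact_force: [0.5, 0.5, 0.5]
gripper_width: 0.655
```

play_rows(motion=[[-0.3,[-0.005,0.045,0],0],[-0.3,[-0.01,0.09,0],0],[-0.3,[-0.015,0.135,0],0],[-0.3,[-0.02,0.18,0],0],[-0.3,[-0.02,0.22,0],0]])

```text
time: 35.45
tool_pos: [0.4963, 0.1876, 0.1328]
tool_rot: [0.521, 0.479, 0.521, -0.477]
contact_force: [0.5, 0.1, 0.1]
gripper_width: 0.646
```

```bash
python3 st.py; python3 look.py 7; python3 scr.py 7 | head -4; python3 chk.py 7; python3 - <<'E'
from h import *
o=[]
for n,(a,b,c,e) in {"top":(120,220,270,370),"scene":(120,220,150,250)}.items():
    p=np.load(f"{n}7.npz")["p"];o.append(cv2.resize(p[a:b,c:e,::-1],(400,400),interpolation=cv2.INTER_CUBIC))
cv2.imwrite("pics/w7.png",np.hstack(o))
E
```

```text
t 35.45 tcp [0.4963 0.1876 0.1328] jaw -85.06 F [0.4583 0.1292 0.1235] w 54.941315145581186 j [ 0.2208 -0.0928  1.9253  0.0006  1.3073  1.7052]
hN top [0.4391 0.4659] yaw -1.2 origin [0.4891 0.4648] 0.16 75
hN scene [0.4425 0.4704] yaw -2.0 origin [0.4925 0.4687] 3.48 80
bN top [0.5268 0.4637] yaw -2.3 origin [0.4893 0.4652] 0.84 85
bN scene [0.5284 0.463 ] yaw -1.8 origin [0.491  0.4642] 0.65 87
sq1 top ztop 26.2 slopes [-0.3  -0.46] (array([-1.1,  0.2]), np.float64(10.1), np.float64(0.77))
sq1 scene ztop 27.4 slopes [-0.07 -0.01] (array([1.1, 4.9]), np.float64(10.6), np.float64(2.79))
sq0 top ztop nan slopes [0. 0.] 
sq0 scene ztop 27.8 slopes [-0.06  0.02] (array([-0. , -1.6]), np.float64(6.3), np.float64(1.24))
sq-1 top ztop 27.4 slopes [-0.1   0.09] (array([-2.1, -3.7]), np.float64(5.6), np.float64(0.82))
sq-1 scene ztop 27.2 slopes [-0.05 -0.03] (array([-0.5, -0. ]), np.float64(6.3), np.float64(0.87))
r0 top ztop nan slopes [0. 0.] 
r0 scene ztop 3.6 slopes [ 0.07 -0.04] 
r-1 top ztop 451.7 slopes [5.11 0.63] (array([-0.2, -0.7]), np.float64(6.8), np.float64(0.0))
r-1 scene ztop 295.7 slopes [-1.19  0.27] (array([  7.3, -12.4]), np.float64(8.8), np.float64(2.01))
r1 top ztop nan slopes [0. 0.] 
r1 scene ztop 27.5 slopes [-0.07 -0.  ] (array([1.1, 1.1]), np.float64(6.8), np.float64(0.86))
  return _methods._mean(a, axis=axis, dtype=dtype,
  ret = ret.dtype.type(ret / rcount)
```

View pics/w7.png

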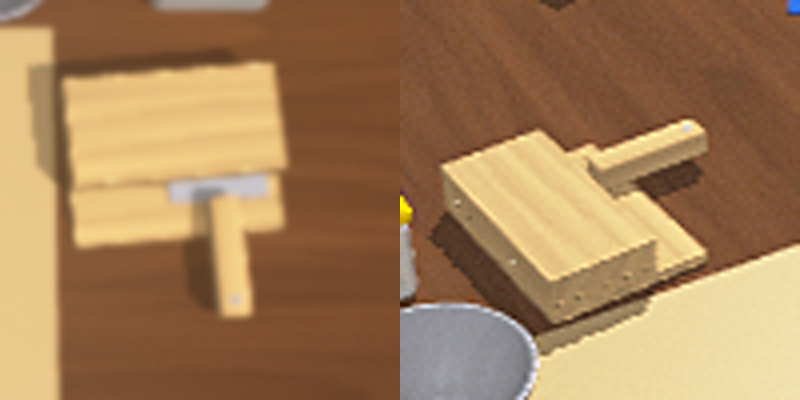

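```bash
python3 - <<'E'
from h import *
X=cloud("top",np.load("top0.npz")["d"])
m=(X[...,0]>.39)&(X[...,0]<.55)&(X[...,1]<.65)&(X[...,1]>.487)&(X[...,2]>.01)
P=X[m];print(len(P),P[np.argsort(P[:,1])[:4]])
E
```

```text
908 [[0.39358562 0.55296457 0.02483048]
 [0.39057168 0.55326109 0.11688404]
 [0.39247199 0.55330942 0.05893404]
 [0.39400579 0.5533501  0.10472995]]
```

play_rows(motion=[[-0.35,[-0.006,0.045,0],-0.05],[-0.35,[-0.012,0.09,0],-0.118],[-0.35,[-0.02,0.135,0],-0.118],[-0.35,[-0.028,0.18,0],-0.118],[-0.35,[-0.034,0.225,0],-0.118]])

```text
time: 36.05
tool_pos: [0.4627, 0.4116, 0.1326]
tool_rot: [0.492, 0.509, 0.492, -0.508]
contact_force: [1.2, -0.7, 0.3]
gripper_width: 0.67
```

play_rows(motion=[[-0.35,[-0.004,0.045,0],0],[-0.35,[-0.004,0.053,-0.02],0],[-0.35,[-0.004,0.053,-0.05],0],[-0.35,[-0.004,0.053,-0.05],0],[-0.35,[-0.004,0.053,-0.05],0]])

```text
time: 36.55
tool_pos: [0.4586, 0.4624, 0.0818]
tool_rot: [-0.492, -0.508, -0.492, 0.509]
contact_force: [0.1, -0.3, 0.7]
gripper_width: 0.678
```

```bash
python3 st.py
```

```text
t 36.55 tcp [0.4586 0.4624 0.0818] jaw -91.9 F [ 0.119  -0.2714  0.6884] w 57.59708405279651 j [ 0.6754  0.2434  1.6618 -0.      1.238   2.2794]
```

play_rows(motion=[[-0.35,[0,0.0035,-0.03],0],[-0.35,[0,0.0035,-0.072],0],[-0.35,[0,0.0035,-0.072],0],[-0.35,[0,0.0035,-0.072],0],[0.9,[0,0.0035,-0.072],0]])

```text
time: 37.05
tool_pos: [0.4607, 0.4678, 0.0138]
tool_rot: [0.492, 0.51, 0.491, -0.506]
contact_force: [-0.2, 0.2, 0.3]
gripper_width: 0.52
```

play_rows(motion=[[0.9,[0,0,0],0],[0.9,[0,0,0],0],[0.9,[0,0,0],0],[0.9,[0,0,0],0],[0.9,[0,0,0],0]])

```text
time: 37.55
tool_pos: [0.4606, 0.4678, 0.0138]
tool_rot: [0.492, 0.51, 0.491, -0.506]
contact_force: [-0.8, -2.3, 5.7]
gripper_width: 0.284
```

```bash
python3 st.py
```

```text
t 37.55 tcp [0.4606 0.4678 0.0138] jaw -91.87 F [-0.7645 -2.2705  5.7479] w 24.159534593690733 j [ 0.6801  0.3358  1.6768 -0.0006  1.1242  2.2838]
```

play_rows(motion=[[0.9,[0,0,0.02],0],[0.9,[0,0,0.05],0],[0.9,[0,0,0.08],0],[0.9,[0,0,0.08],0],[0.9,[0,0,0.08],0]])

```text
time: 38.05
tool_pos: [0.459, 0.4669, 0.0912]
tool_rot: [0.492, 0.509, 0.492, -0.507]
contact_force: [-1.5, 0.0, -2.3]
gripper_width: 0.28
```

```bash
python3 st.py
```

```text
t 38.05 tcp [0.459  0.4669 0.0912] jaw -91.87 F [-1.4972  0.0042 -2.3349] w 23.779278208858734 j [0.6804 0.2382 1.6507 0.0002 1.2507 2.2837]
```

play_rows(motion=[[0.9,[0.002,-0.045,0],0.01],[0.9,[0.004,-0.09,0],0.02],[0.9,[0.006,-0.135,0],0.03],[0.9,[0.008,-0.18,0],0.04],[0.9,[0.01,-0.225,0],0.05]])

```text
time: 38.55
tool_pos: [0.4667, 0.2394, 0.0876]
tool_rot: [0.504, 0.494, 0.505, -0.497]
contact_force: [0.8, 0.2, -2.9]
gripper_width: 0.283
```

play_rows(motion=[[0.9,[0.002,-0.045,0],0.01],[0.9,[0.004,-0.09,0],0.02],[0.9,[0.006,-0.135,0],0.04],[0.9,[0.008,-0.18,0],0.055],[0.9,[0.01,-0.225,0],0.068]])

```text
time: 39.05
tool_pos: [0.4767, 0.0151, 0.088]
tool_rot: [0.52, 0.477, 0.522, -0.479]
contact_force: [0.9, -0.1, -1.7]
gripper_width: 0.279
```

play_rows(motion=[[0.9,[0,-0.045,0],0],[0.9,[0,-0.09,0],0],[0.9,[0,-0.135,0],0],[0.9,[0,-0.155,0],0],[0.9,[0,-0.155,0],0]])

```text
time: 39.55
tool_pos: [0.4772, -0.1404, 0.0883]
tool_rot: [0.519, 0.479, 0.521, -0.48]
contact_force: [-0.4, 0.5, -2.2]
gripper_width: 0.283
```

```bash
python3 st.py
```

```text
t 39.55 tcp [ 0.4772 -0.1404  0.0883] jaw -85.35 F [-0.4377  0.4956 -2.1719] w 24.072233708750208 j [-0.4355 -0.1181  2.029  -0.0005  1.2339  1.0543]
```

play_rows(motion=[[0.9,[0,0,-0.03],0.004],[0.9,[0,0,-0.0625],0.004],[0.9,[0,0,-0.0625],0.004],[0.9,[0,0,-0.0625],0.004]])

```text
time: 39.95
tool_pos: [0.4776, -0.1372, 0.0268]
tool_rot: [0.521, 0.477, 0.523, -0.477]
contact_force: [-0.2, -0.0, -1.9]
gripper_width: 0.283
```

```bash
python3 st.py; python3 - <<'E'
from side import *
s=state()
d=np.pi/180;a=4.85*d;u=np.array([np.cos(a),np.sin(a)]);v=np.array([-u[1],u[0]]);tcp=s["tool_pos"][:2];org=tcp+.030*u
slot=np.array([.6043,-.1302]);print("TCP rel slot along,lat mm",(tcp-slot)@u*1e3,(tcp-slot)@v*1e3)
for n in("scene","top"):
    p,dd=cams.grab_frame(n)
    for w in "LR":
        o,g=side(n,p,org+.0375*u,a,.075,.05,.0145,w);print(n,w,np.median(o),g.mean())
    X=cloud(n,dd);L=(X[...,:2]-org)@np.c_[u,v]
    m=(L[...,0]>.01)&(L[...,0]<.068)&(np.abs(L[...,1])<.02)&(X[...,2]<.03)&(X[...,2]>0.0115)
    P=np.c_[L[m],X[m][:,2]];print("topz",len(P),np.linalg.lstsq(np.c_[P[:,:2],np.ones(len(P))],P[:,2],rcond=None)[0])
    if n=="scene": cv2.imwrite("pics/n8.png",cv2.resize(p[130:220,160:270,::-1],(700,573),interpolation=cv2.INTER_CUBIC))
E
```

```text
t 39.95 tcp [ 0.4776 -0.1372  0.0268] jaw -84.82 F [-0.202  -0.0284 -1.929 ] w 24.030555395027623 j [-0.4296 -0.025   2.0587  0.0001  1.1115  1.0507]
TCP rel slot along,lat mm -126.87276104927503 3.776359202985303
scene L 1.8 2.8
scene R 0.8 3.48
topz 136 [0.0187 0.0122 0.0147]
top L -3.5 1.36
top R -3.5 0.28
topz 9 [-0.1457 -0.4423  0.0339]
```

View pics/n8.png

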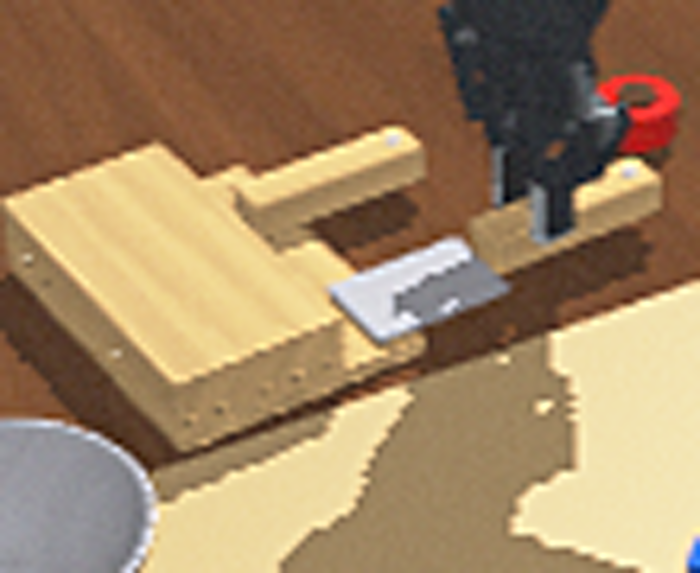

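play_rows(motion=[[0.9,[0.005,-0.001,-0.001],0],[0.9,[0.0143,-0.0026,-0.001],0],[0.9,[0.0143,-0.0026,-0.001],0],[0.9,[0.0143,-0.0026,-0.001],0]])

```text
time: 40.45
tool_pos: [0.4936, -0.1412, 0.0272]
tool_rot: [0.522, 0.477, 0.522, -0.477]
contact_force: [-0.1, 0.2, -2.7]
gripper_width: 0.284
```

```bash
cat > rel.py <<'E'
from h import *
s=state();a=np.radians(4.85);u=np.array([np.cos(a),np.sin(a)]);v=np.array([-u[1],u[0]])
print("rel slot along,lat mm",(s["tool_pos"][:2]-np.array([.6043,-.1302]))@np.c_[u,v]*1e3,s["ft_torque"],s["contact_force"],s["tool_pos"])
E
python3 rel.py; python3 st.py
```

```text
rel slot along,lat mm [-111.26512025   -1.55870784] [0.0170043  0.05476062 0.00303873] [-0.14624147  0.17190683 -2.66399582] [ 0.49356505 -0.14116031  0.02717447]
t 40.45 tcp [ 0.4936 -0.1412  0.0272] jaw -84.87 F [-0.1462  0.1719 -2.664 ] w 24.107885603801407 j [-0.4236  0.0109  2.0222 -0.      1.108   1.0577]
```

play_rows(motion=[[0.9,[0,0.0012,-0.001],0],[0.9,[0,0.0012,-0.001],0],[0.9,[0.006,0.0017,-0.001],0],[0.9,[0.012,0.0022,-0.001],0],[0.9,[0.016,0.0026,-0.001],0]])

```text
time: 40.95
tool_pos: [0.5098, -0.1385, 0.026]
tool_rot: [0.522, 0.477, 0.522, -0.477]
contact_force: [-0.1, 0.1, -2.2]
gripper_width: 0.283
```

```bash
python3 rel.py
```

```text
rel slot along,lat mm [-94.83870327  -0.27207851] [0.03453485 0.04610512 0.02800282] [-0.10494473  0.10133145 -2.15117853] [ 0.50982387 -0.13848947  0.02596359]
```

Edge about 10 mm inside with no contact; continuing.

play_rows(motion=[[0.9,[0.007,0.0006,0],0],[0.9,[0.014,0.0012,0],0],[0.9,[0.021,0.0018,0],0],[0.9,[0.028,0.0024,0],0],[0.9,[0.034,0.0029,0],0]])

```text
time: 41.45
tool_pos: [0.5437, -0.1355, 0.0258]
tool_rot: [0.522, 0.477, 0.522, -0.477]
contact_force: [0.8, 0.4, -2.5]
gripper_width: 0.279
```

play_rows(motion=[[0.9,[0.002,0.0002,0],0],[0.9,[0.004,0.0003,0],0],[0.9,[0.006,0.0005,0],0],[0.9,[0.006,0.0005,0],0]])

```text
time: 41.85
tool_pos: [0.549, -0.135, 0.0257]
tool_rot: [0.522, 0.477, 0.522, -0.477]
contact_force: [0.0, 0.3, -2.2]
gripper_width: 0.282
```

```bash
python3 rel.py
```

```text
rel slot along,lat mm [-55.46126951  -0.11903359] [-0.01400831  0.02738154 -0.02417769] [ 0.0254641   0.33645345 -2.19880459] [ 0.54904738 -0.13500771  0.0257492 ]
```

play_rows(motion=[[0.9,[0.002,0.0002,0],0],[0.9,[0.004,0.0003,0],0],[0.9,[0.006,0.0005,0],0],[0.9,[0.006,0.0005,0],0]])

```text
time: 42.25
tool_pos: [0.5517, -0.1347, 0.0245]
tool_rot: [0.52, 0.475, 0.524, -0.479]
contact_force: [-10.2, -3.0, 0.8]
gripper_width: 0.287
```

play_rows(motion=[[0.9,[0.002,0.0002,0],0],[0.9,[0.004,0.0003,0],0],[0.9,[0.004,0.0003,0],0]])

```text
time: 42.55
tool_pos: [0.5518, -0.1346, 0.0236]
tool_rot: [0.517, 0.472, 0.527, -0.481]
contact_force: [-23.1, -4.6, 8.0]
gripper_width: 0.283
```

```bash
python3 rel.py
```

```text
rel slot along,lat mm [-5.26957061e+01  8.51677525e-03] [-0.63652598  3.47424133  0.00766396] [-23.07688344  -4.59570658   7.98292029] [ 0.55179225 -0.1346468   0.02362408]
```

play_rows(motion=[[0.9,[-0.005,0,0],0],[0.9,[-0.005,0,-0.0012],0],[0.9,[-0.005,0,-0.002],0],[0.9,[-0.005,0,-0.002],0]])

```text
time: 42.95
tool_pos: [0.5518, -0.1344, 0.0238]
tool_rot: [0.52, 0.476, 0.524, -0.479]
contact_force: [-11.1, -1.3, 5.2]
gripper_width: 0.275
```

```bash
python3 rel.py
```

```text
rel slot along,lat mm [-52.65727628   0.21902758] [-0.11647384  1.73303456 -0.02297487] [-11.12130564  -1.29242476   5.15965627] [ 0.55181275 -0.13443379  0.02379156]
```

play_rows(motion=[[0.0,[0,0,0],0],[0.0,[0,0,0],0],[-0.1,[0,0,0],0],[-0.1,[0,0,0.02],0],[-0.2,[0,0,0.06],0]])

```text
time: 43.45
tool_pos: [0.5516, -0.1331, 0.0809]
tool_rot: [0.519, 0.476, 0.524, -0.478]
contact_force: [0.2, -0.5, 0.8]
gripper_width: 0.605
```

play_rows(motion=[[-0.2,[-0.02,0,0.045],0],[-0.2,[-0.06,0,0.07],0],[-0.2,[-0.1,0,0.09],0],[-0.2,[-0.1,0,0.1],0],[-0.2,[-0.1,0,0.1],0]])

```text
time: 43.95
tool_pos: [0.4552, -0.1348, 0.1865]
tool_rot: [0.524, 0.478, 0.52, -0.476]
contact_force: [0.2, 0.3, 0.8]
gripper_width: 0.599
```

play_rows(motion=[[-0.2,[0,-0.045,0],0],[-0.2,[0,-0.09,0],0],[-0.2,[0,-0.135,0],0],[-0.2,[0,-0.18,0],0],[-0.2,[0,-0.22,0],0]])

```text
time: 44.45
tool_pos: [0.4546, -0.3565, 0.1822]
tool_rot: [0.521, 0.477, 0.522, -0.477]
contact_force: [0.1, -0.3, 0.5]
gripper_width: 0.596
```

```bash
python3 st.py; python3 look.py 9; python3 chk.py 9; python3 - <<'E'
from edge import *
o=[]
for n,(a,b,c,e) in {"top":(80,240,130,370),"scene":(100,320,120,350)}.items():
    p=np.load(f"{n}9.npz")["p"];o.append(cv2.resize(p[a:b,c:e,::-1],(400,400 if n=="scene" else 267),interpolation=cv2.INTER_CUBIC))
o[0]=np.vstack([o[0],np.zeros((133,400,3),np.uint8)])
cv2.imwrite("pics/f9.png",np.hstack(o))
d=np.pi/180;a=4.85*d;u=np.array([np.cos(a),np.sin(a)]);
# expected handle centres: origin-50mm
for k,tcp,off in(("W",(.5648,-.2252),.032),("N",(.5518,-.1344),.030)):
    c=np.array(tcp)+(off-.05)*u
    for n in("top","scene"):
        z=np.load(n+"9.npz");ps,e,cn=fit(n,z["p"],(*c,a),.1,.026,.032,rng=3)
        X=cloud(n,z["d"]);L=(X[...,:2]-c)@np.c_[u,[-u[1],u[0]]]
        m=(np.abs(L[...,0])<.045)&(np.abs(L[...,1])<.009)&(X[...,2]<.06)
        P=np.c_[L[m],X[m][:,2]];A=np.linalg.lstsq(np.c_[P[:,:2],np.ones(len(P))],P[:,2],rcond=None)[0] if len(P)>5 else None
        print(k,n,"handle off exp mm",(ps[:2]-c)*1e3,ps[2]/d,e,cn,"top plane",A)
for n in("top","scene"):
  print(n,[(np.round(r["at"],3).tolist(),round(r["score"],2)) for t in("scraper_narrow","scraper_wide") for r in nets.landmark_of(n,t)[:3]])
E
```

```text
t 44.45 tcp [ 0.4546 -0.3565  0.1822] jaw -84.89 F [ 0.126  -0.2583  0.5314] w 50.65585072853774 j [-0.794  -0.0232  1.7727  0.0003  1.3932  0.6876]
sq1 top ztop 27.3 slopes [-0.01 -0.03] (array([-2.4, -0.9]), np.float64(9.9), np.float64(1.62))
sq1 scene ztop 27.4 slopes [0.01 0.  ] (array([0.2, 0.5]), np.float64(7.0), np.float64(0.71))
sq0 top ztop 27.9 slopes [-0.06 -0.05] (array([-3. , -2.7]), np.float64(6.4), np.float64(0.83))
sq0 scene ztop 27.1 slopes [-0.08  0.01] (array([ 0. , -1.4]), np.float64(6.6), np.float64(0.76))
sq-1 top ztop 27.3 slopes [-0.07  0.03] (array([-2.6, -2.1]), np.float64(8.7), np.float64(0.86))
sq-1 scene ztop 27.3 slopes [-0.03 -0.  ] (array([0.1, 2.9]), np.float64(9.0), np.float64(1.56))
r0 top ztop 3.8 slopes [0.04 0.05] 
r0 scene ztop 3.7 slopes [ 0.02 -0.03] 
r-1 top ztop 26.9 slopes [-0.04  0.01] (array([-1.9, -1.6]), np.float64(6.8), np.float64(0.82))
r-1 scene ztop 27.4 slopes [-0.07 -0.02] (array([ 0. , -1.4]), np.float64(10.9), np.float64(0.59))
r1 top ztop 26.9 slopes [-0.03  0.03] (array([-2.5, -1.6]), np.float64(6.8), np.float64(0.9))
r1 scene ztop 27.2 slopes [-0.02  0.01] (array([0.7, 1. ]), np.float64(6.8), np.float64(0.68))
W top handle off exp mm [-2.5022  2.0477] 3.643418959363965 0.8142572043583008 73 top plane [-0.0024  0.0671  0.0315]
W scene handle off exp mm [0.6874 2.8576] 4.719541968220396 0.9049634991905133 66 top plane [ 0.116  -0.802   0.0246]
N top handle off exp mm [-3.1427  1.8595] 4.504267125297442 0.8152594417889776 96 top plane [0.0035 0.0085 0.0318]
N scene handle off exp mm [-0.3969  2.3505] 3.9971485172272856 1.1347128844631345 99 top plane [ 0.1329 -0.891   0.0251]
top [([0.584, -0.133, 0.013], 0.73), ([0.598, -0.218, 0.014], 0.91)]
scene [([0.583, -0.134, 0.008], 0.91), ([0.615, 0.245, 0.006], 0.3), ([0.59, -0.225, 0.018], 0.82), ([0.235, -0.391, -0.0], 0.68)]
```

View pics/f9.png

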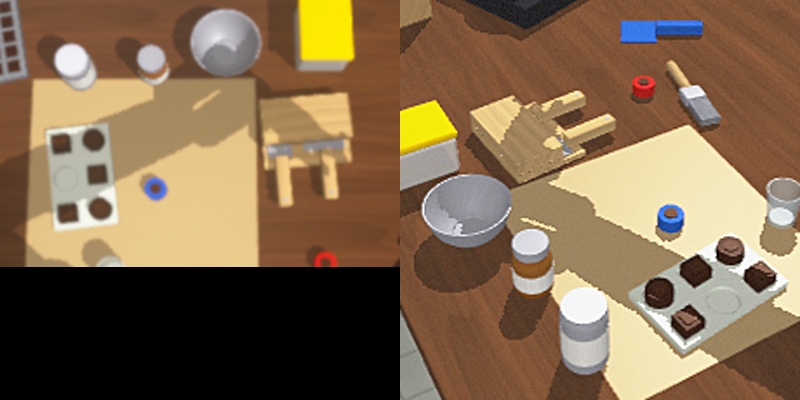

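```bash
python3 -c "
from plant import workorder
print(workorder.job_done())"
```

```text
the job is handed in; nothing more can be done
None
```

I packed all five chocolates on the bench (three square, two round) into the white tray and slid both scrapers into their own rack slots. I handed the job in at about 44.5 s; no verdict is reported.

**Chocolates:** The last look showed every chocolate in a recess of its own shape. Their tops were about 27–28 mm above the table, which matches being seated on the recess floor. They looked level to within the depth noise. The outline fits from the two cameras disagreed by up to about 3–5 mm sideways. I trusted the fits less than the free descent into the recesses with the arm. One square met resistance at the bottom, but a look afterwards showed it seated.

**Scrapers:** Both blades came up hard against their stops with 20–23 N of push, and I let go while still pressing at about 11 N. By the arm's position, the stops are about 60 mm in for the wide slot and 52 mm for the narrow one. Both handles lie level, and their fitted position along the slot matched to within about 1 mm in one camera. The top camera read 2.5–3 mm further out, the same bias it showed on the chocolates.

**What went wrong on the way:**
- The first grasp of one round chocolate was off-centre. I released it, measured again and regripped.
- The first try at the wide slot hit the rack face twice, at about 20–25 N. I had taken the rack's origin to be at the centre of its body, and moving about 7 mm further sideways cleared it.

The bystanders and look-alikes showed no movement in the last pictures, and the arm was clear of everything when I handed in.

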